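# Close the housings with their matching lids

### The job

Two open electronics housings on the assembly bench are waiting for their lids, and three lids lie on the sloping stands. Put on each housing the lid that matches its shape, set fully home so that it lies flush on the rim all round, with both housings left standing upright on the bench. Leave the spare round lid on its stand, and do not disturb the other things on the bench.

Things in the scene. Friction and masses are not known exactly. Their poses are not given: they have to be found in the camera images.
- oblong_lid: Aluminium oblong lid, 66 mm (x) by 100 mm (y). Plate z 6-11 mm; central grip rib on it 40 long (y), 10 thick (x), to z 37. Under it a rounded bead, z 0-6, 5.5 mm in from the edge, fits inside the housing's walls, 1.5 mm play a side. Origin: centre of underside; z: lid's normal. Starts on a sloping stand: z leans 32 deg from vertical, x points up the slope, rib runs across it. 110 g.
- square_lid: Aluminium square lid, 66 by 66 mm. Plate z 6-11 mm; central grip rib on it 40 long (y), 10 thick (x), to z 37. Under it a rounded bead, z 0-6, 5.5 mm in from the edge, fits inside the housing's walls, 1.5 mm play a side. Origin: centre of underside; z: lid's normal. Starts on a sloping stand: z leans 32 deg from vertical, x points up the slope, rib runs across it. 110 g.
- round_lid: Aluminium round lid, 66 mm across: the spare, with no housing here. Plate z 6-11 mm; central grip rib on it 40 long (y), 10 thick (x), to z 37. Under it a rounded bead, z 0-6, 5.5 mm in from the edge. Origin: centre of underside; z: lid's normal. Starts on a sloping stand: z leans 32 deg from vertical, x points up the slope, rib runs across it. 110 g.
- oblong_housing: Aluminium oblong electronics housing, 66 mm (x) by 100 mm (y) by 40 mm high, walls and floor 4 mm, open top, circuit board inside (nothing above 21 mm). Origin: centre of underside; rim at z 40 mm. 400 g, loose. Lid fully home: its origin at x = y = 0, z = 34 mm in this frame; either way round.
- square_housing: Aluminium square electronics housing, 66 by 66 by 40 mm high, walls and floor 4 mm, open top, circuit board inside (nothing above 21 mm). Origin: centre of underside; rim at z 40 mm. 400 g, loose. Lid fully home: its origin at x = y = 0, z = 34 mm in this frame; any of four ways round.
- stand_a: Fixed black stand, 115 mm wide (y); its 84 mm long face rises along its x at 32 deg, with a 10 mm lip at the lower edge; top edge about 70 mm high. Origin: centre of underside; middle of the face 45 mm above it. Carries the oblong lid at the start.
- stand_b: Fixed black stand, 115 mm wide (y); its 84 mm long face rises along its x at 32 deg, with a 10 mm lip at the lower edge; top edge about 70 mm high. Origin: centre of underside; middle of the face 45 mm above it. Carries the square lid at the start.
- stand_c: Fixed black stand, 115 mm wide (y); its 84 mm long face rises along its x at 32 deg, with a 10 mm lip at the lower edge; top edge about 70 mm high. Origin: centre of underside; middle of the face 45 mm above it. Carries the round lid at the start.
- tape_roll: Bystander: small grey roll of tape lying flat, 50 mm across, 18 mm high, origin under its centre.
- relay: Bystander: small black relay, 26 x 20 x 16 mm high, origin under its centre.
- screwdriver: Bystander: screwdriver lying on the bench, 190 mm long along its x, handle to -x.
- mug: Bystander: white mug, 76 mm across, 88 mm high, handle at its +y, origin under its centre.
Not all that is in view belongs to the job. What is shaped like the square_lid but yellow is not meant.

How it is judged:
By the outcome, as a careful person would: the job done as asked, in the order asked, and still so for the second after the job is handed in, with the robot touching nothing.
It also fails if it takes over 56 s, if anything falls off the work surface, if the arm or the gripper's body presses on something with over 40 N, if the wrist force passes 120 N, or if a joint passes its speed limit or range.

### The arm

A 6-joint arm with a two-finger parallel gripper is mounted at the origin on the work surface. World frame = base frame: x ahead of the robot, y to its left, z up, the work surface at z = 0. Lengths are in m, angles in rad, forces in N, time in s.
With the tool pointing down it reaches from about 0.35 to 0.975 m from the base axis. Payload 4.9 kg.
Tool frame: the origin (TCP) lies midway between the tips of the shut fingers; the grasp point (between the pads) lies 19 mm behind it; z points along the fingers, y is the direction in which the jaws open and shut (so a half turn about z gives the same grasp; the last joint's range is limited). The gripper opens to 85 mm and grips with 20 to 120 N. Pads are 22 mm wide; open, the fingers measure 114 mm over their backs; the gripper's body (76 mm by 85 mm) begins 54 mm behind the grasp point. The pads swing forward as they close: fully open they stand 13 mm farther back than shut.
Start: joints at [-1.281, 0.053, 1.613, -0, 1.476, -0.119], TCP at [0.248, -0.573, 0.231] pointing down, gripper open.
Joint ranges: [-3.01, 3.01], [-1.01, 2.22], [0.06, 2.58], [-1.02, 4.17], [0.09, 2.62], [-3.14, 3.14]. Speed limits (rad/s): [2.57, 2.57, 3.14, 3.14, 3.14, 3.14].

### API

Orientations are given as a rotation vector (axis times angle).
In Python, from station import ctrl gives the robot as it stands.
- The arm moves only by the tool play_rows, never from a script. Its argument "motion" is a list that holds one entry, the list of rows, each a list of 7 numbers: the closure, from -1 (fully open) to 1 (shut), then the shift along the tool's x, y, z in cm, then the turn, a rotation vector about the tool's x, y, z in degrees. A call has 1 to 20 rows; each row is the pose to reach, as a shift and turn from the pose measured when the call began, along the tool's axes at that moment; what a row does not reach only later rows make up. A row lasts 1/8 s, in which the tool goes at most 62.5 mm and 10.7 degrees, less where a joint would pass 70% of its speed; a pose out of reach is approached as far as the arm can. A call with a gripper value outside its range is refused whole. The fingers move at their own pace and stop on an object; "newtons" is the grip in N (left out, the last holds). Time passes only in rows, so rows that repeat a pose let the fingers close. It gives the time, the measured TCP pose, the force and the opening at its end, in the units of the state.
- ctrl.get_obs(): the state, without advancing time (a new reading comes with each control period).
- ctrl.get_image(name): name is "side" or "top" or "wrist"; returns a dict with "color" (400x640x3 uint8, red, green, blue), "mtx" (3x3 intrinsics, pixels), "D" ([k1, k2, p1, p2, k3] as OpenCV has them; the pictures are not rectified), "T" (4x4, takes a point from camera to world coordinates). Camera axes: x right, y up, looking along -z (the intrinsics and any distortion apply to the point x, -y, -z); pixel columns grow to the right and rows downward; lengths in m; the calibration is good to about 2 mm. A picture is of the moment at which its call begins. There is no depth.
- ctrl.finish_job(): hands the job in, once; it reports no verdict.
The state is a dict: "t": time; "q": joint angles; "dq": joint speeds; "effort": joint torques, N m; "tool_pos": TCP position; "tool_rot": TCP orientation; "contact_force": force on the tool from outside, world axes, zero at the start; "wrist_torque": the same for the moment, N m; "opening": finger opening in m.
Only numpy, scipy, OpenCV 4.12 (cv2) and the standard library are available. Lean on these libraries where they do the work, as an engineer would, in place of code of your own. Each camera call takes 0.05 s, during which the arm holds its last target.

## Working session

There is one attempt and no reset: what is moved stays moved. The work goes in short steps, Python scripts to look and compute and a tool call to move; the robot and the scene stay as the last step left them, time stands still between calls to the robot, and variables do not carry over. Pictures are saved under pics/ and viewed, and the job is handed in when it is done.

Besides the shell and the picture viewer there is one more tool, called after ">>>" by a JSON object that holds its "fn" and its "kwargs", one argument or row to a line. play_rows: Moves the arm, as the interface text tells. Its arguments: {"type":"object","properties":{"motion":{"type":"array"},"newtons":{"type":"number"}},"required":["motion"]}

```bash
ls; mkdir -p pics
python3 - <<'E'
from station import ctrl
import cv2,json,numpy as np
print(ctrl.get_obs())
for n in ["side","top","wrist"]:
    d=ctrl.get_image(n); cv2.imwrite(f"pics/{n}0.png",d["color"][:,:,::-1])
    print(n,d["mtx"],d["D"],d["T"])
E
```

```text
pics
{'t': 0.0, 'q': array([-1.28101175e+00,  5.33610613e-02,  1.61428134e+00,  1.46037493e-05,
        1.47600689e+00, -1.18974513e-01]), 'dq': array([ 2.91527148e-04, -5.17087014e-04,  1.07758717e-03,  5.65089288e-04,
       -1.11697520e-03, -2.50225369e-05]), 'effort': array([-1.39330554e-03, -3.93690240e+01, -3.70173025e+01, -1.85120784e-04,
        7.13565300e-03,  4.01274235e-06]), 'tool_pos': array([ 0.24825995, -0.57290362,  0.23006798]), 'tool_rot': array([-3.07419973e+00, -6.37198283e-01,  2.52653892e-04]), 'contact_force': array([-0.59591251, -0.15981919, -0.01179298]), 'wrist_torque': array([ 0.028109  ,  0.03927163, -0.00593795]), 'opening': 0.08549569484528592}
side [[421.13858354   0.         319.86532723]
 [  0.         421.13858354 203.80342685]
 [  0.           0.           1.        ]] [-0.05732209  0.          0.          0.          0.        ] [[-0.83853842  0.37443055 -0.39579677  0.04529543]
 [-0.54481171 -0.58395364  0.60181256  0.78117768]
 [-0.00578996  0.72027766  0.69366171  0.88558884]
 [ 0.          0.          0.          1.        ]]
top [[377.31287472   0.         324.1746545 ]
 [  0.         377.31287472 202.51961777]
 [  0.           0.           1.        ]] [-0.06261002  0.          0.          0.          0.        ] [[-0.01127671  0.98419633 -0.17672131  0.33071623]
 [-0.99990389 -0.01252424 -0.0059454   0.04397227]
 [-0.00806474  0.17663728  0.98424297  1.1311779 ]
 [ 0.          0.          0.          1.        ]]
wrist [[350.88760247   0.         317.91321702]
 [  0.         350.88760247 202.73468084]
 [  0.           0.           1.        ]] [-0.04499461  0.          0.          0.          0.        ] [[ 0.39694839  0.87112027  0.28910457  0.32176002]
 [-0.9178388   0.37741982  0.12298866 -0.54205936]
 [-0.00197588 -0.31417154  0.94936418  0.37237716]
 [ 0.          0.          0.          1.        ]]
```

View pics/side0.png

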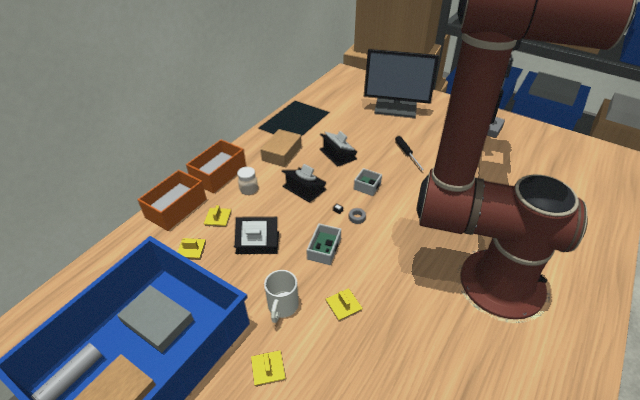

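View pics/top0.png

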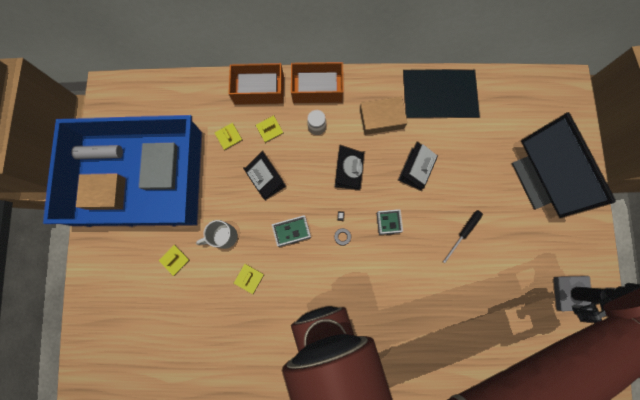

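View pics/wrist0.png

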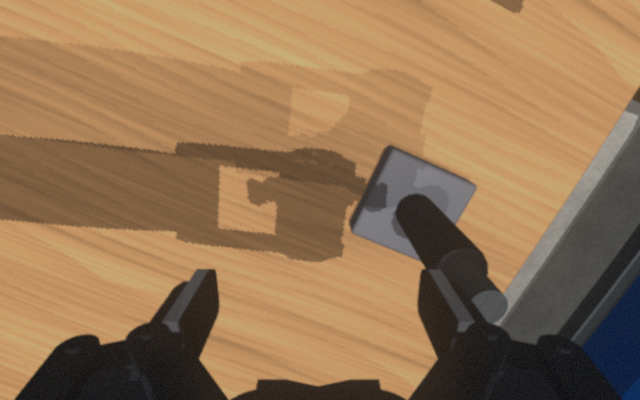

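Run:
```python
import cv2
t=cv2.imread("pics/top0.png"); s=cv2.imread("pics/side0.png")
cv2.imwrite("pics/top_z.png",cv2.resize(t[130:260,235:445],None,fx=3.8,fy=3.8,interpolation=cv2.INTER_CUBIC))
cv2.imwrite("pics/side_z.png",cv2.resize(s[120:270,225:385],None,fx=4,fy=4,interpolation=cv2.INTER_CUBIC))
```

```text
(no output)
```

View pics/top_z.png

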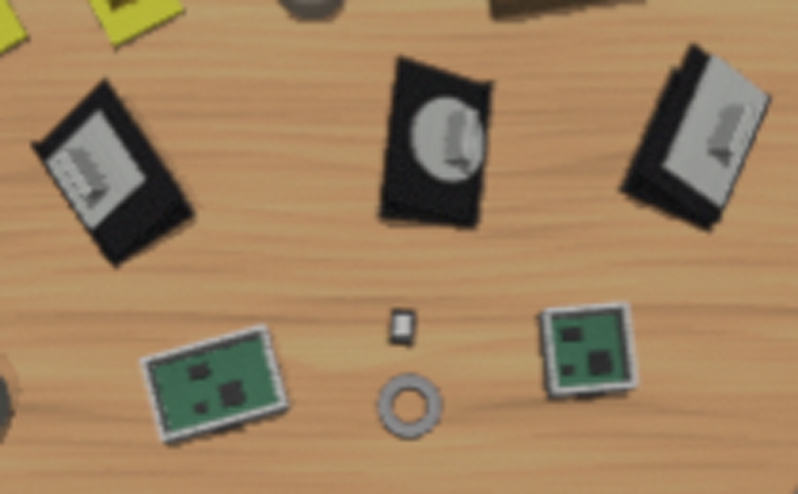

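View pics/side_z.png

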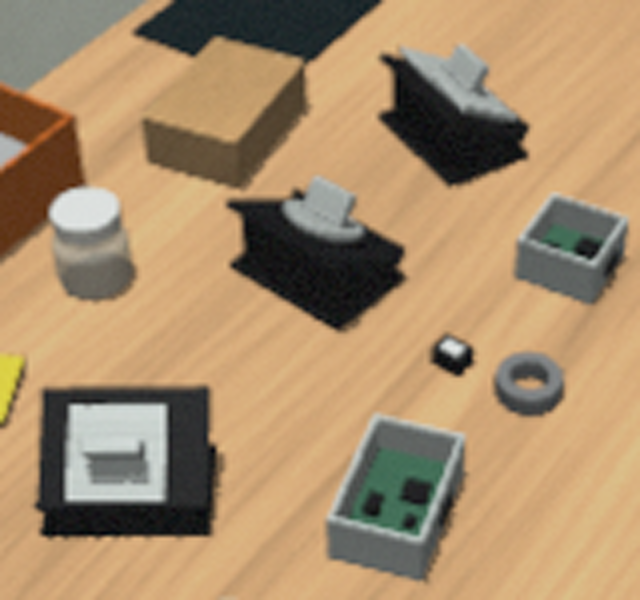

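```bash
cat > h.py <<'E'
import numpy as np,cv2
from scipy.spatial.transform import Rotation as R
from scipy.optimize import least_squares
F=np.diag([1.,-1,-1])
def proj(P,d):
    P=np.atleast_2d(P).astype(float); T=np.linalg.inv(d["T"]); C=(P@T[:3,:3].T+T[:3,3])@F
    return cv2.projectPoints(C,np.zeros(3),np.zeros(3),d["mtx"],np.array(d["D"],float))[0].reshape(-1,2)
def ray(uv,d):
    u=cv2.undistortPoints(np.array(uv,float).reshape(-1,1,2),d["mtx"],np.array(d["D"],float)).reshape(-1,2)
    v=np.c_[u,np.ones(len(u))]@F@d["T"][:3,:3].T
    return d["T"][:3,3],v/np.linalg.norm(v,axis=1)[:,None]
def onz(uv,d,z):
    o,v=ray(uv,d); return o+v*((z-o[2])/v[:,2])[:,None]
def tri(obs): # [(uv,d)..]
    A=np.zeros((3,3));b=np.zeros(3);L=[]
    for uv,d in obs:
        o,v=ray([uv],d);v=v[0];M=np.eye(3)-np.outer(v,v);A+=M;b+=M@o;L.append((o,v))
    p=np.linalg.solve(A,b); return p,[np.linalg.norm(np.cross(p-o,v)) for o,v in L]
def save(name,d): 
    np.savez(f"pics/{name}.npz",**d); cv2.imwrite(f"pics/{name}.png",d["color"][:,:,::-1])
def load(name): 
    z=np.load(f"pics/{name}.npz"); return {k:z[k] for k in z}
def rows(tp,trot,goal_p,goal_R):
    """shift(cm), turn(deg) from measured to goal"""
    R0=R.from_rotvec(trot); return R0.inv().apply(np.array(goal_p)-tp)*100,(R0.inv()*goal_R).as_rotvec(degrees=True)
def pose_err(): pass
# models
def housing(w,l):
    a,b=w/2,l/2
    return np.array([[-a,-b,.04],[a,-b,.04],[a,b,.04],[-a,b,.04]])
E
python3 - <<'E'
from h import *
from station import ctrl
for n in ["side","top"]: save(n+"1",ctrl.get_image(n))
T=load("top1"); 
for nm,uv,z in [("sqlid_rib",(262,176),.07),("round_rib",(355,167),.07),("oblid_rib",(427,165),.07),("obH",(291.5,231),.04),("sqH",(390,222),.04),("relay",(340,216),.016),("tape",(343,237),.018),("mug",(216,234),.088),("bottle",(316,119),.06),("cardboard",(383,112),.04),("sd",(463,236),.02)]:
    print(nm,onz([uv],T,z)[0].round(3))
E
```

```text
sqlid_rib [0.602 0.23  0.07 ]
round_rib [ 0.625 -0.04   0.07 ]
oblid_rib [ 0.629 -0.251  0.07 ]
obH [0.444 0.146 0.04 ]
sqH [ 0.467 -0.141  0.04 ]
relay [0.489 0.004 0.016]
tape [ 0.427 -0.004  0.018]
mug [0.433 0.353 0.088]
bottle [0.779 0.072 0.06 ]
cardboard [ 0.808 -0.134  0.04 ]
sd [ 0.424 -0.36   0.02 ]
```

```bash
cat >> h.py <<'E'
def plan(goal_p,goal_R):
    from station import ctrl
    o=ctrl.get_obs(); s,t=rows(o["tool_pos"],o["tool_rot"],goal_p,goal_R)
    print("t",round(o["t"],2),"q",o["q"].round(2),"open",round(o["opening"],4),"F",o["contact_force"].round(1)); print("shift cm",s.round(2),"turn deg",t.round(1),"dist",np.linalg.norm(s).round(2),np.linalg.norm(t).round(1))
def down(yaw,tilt=None):
    "tool z down, tool x at heading yaw"
    c,s=np.cos(yaw),np.sin(yaw); return R.from_matrix(np.array([[c,s,0],[s,-c,0],[0,0,-1.]]))
E
python3 - <<'E'
from h import *
from station import ctrl
o=ctrl.get_obs(); print(R.from_rotvec(o["tool_rot"]).as_matrix().round(3))
plan([.45,-.19,.33],down(0.0))
E
```

```text
[[ 0.918  0.397 -0.   ]
 [ 0.397 -0.918  0.001]
 [ 0.    -0.001 -1.   ]]
t 0.25 q [-1.28  0.05  1.61  0.    1.48 -0.12] open 0.0852 F [ 0.6  0.  -0.1]
shift cm [ 33.74 -27.16  -9.9 ] turn deg [-0.1  0.  23.4] dist 44.43 23.4
```

>>> {"fn": "play_rows", "kwargs": {
  "motion": [
    [[-1,2,-1,-6,0,0,0],[-1,6,-4,-9,0,0,5],[-1,34,-27,-10,0,0,23],[-1,34,-27,-10,0,0,23],[-1,34,-27,-10,0,0,23],[-1,34,-27,-10,0,0,23],[-1,34,-27,-10,0,0,23],[-1,34,-27,-10,0,0,23],[-1,34,-27,-10,0,0,23],[-1,34,-27,-10,0,0,23],[-1,34,-27,-10,0,0,23]]
  ],
  "newtons": 40
}}

```text
t: 1.62
tool_pos: [0.4526, -0.1915, 0.3308]
tool_rot: [-3.141, -0.009, 0.001]
contact_force: [-0.1, 0.4, -0.2]
opening: 0.0855
```

Run:
```python
from h import *
from station import ctrl
save("w1",ctrl.get_image("wrist"))
plan([.42,.18,.33],down(0.0))
```

```text
t 1.68 q [-0.55 -0.31  1.78  0.    1.67  1.01] open 0.0851 F [-0.3  0.   0.7]
shift cm [ -3.06 -37.17   0.12] turn deg [-0.1  0.   0.3] dist 37.29 0.3
```

View pics/w1.png

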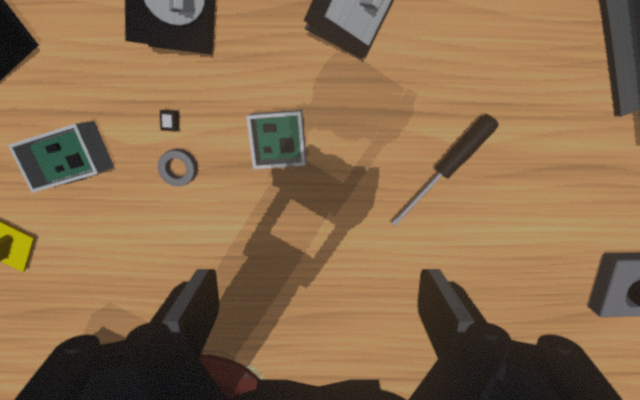

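>>> {"fn": "play_rows", "kwargs": {
  "motion": [
    [[-1,11,1,3,0,0,0],[-1,11,1,3,0,0,0],[-1,11,1,3,0,0,0],[-1,11,1,3,0,0,0]]
  ]
}}

```text
t: 2.17
tool_pos: [0.5621, -0.2018, 0.3005]
tool_rot: [-3.14, -0.006, 0.002]
contact_force: [-0.1, 1.0, -0.2]
opening: 0.0852
```

Run:
```python
from h import *
from station import ctrl
save("w2",ctrl.get_image("wrist"))
plan([.55,.17,.30],down(0.0))
```

```text
t 2.23 q [-0.47 -0.05  1.6   0.    1.59  1.1 ] open 0.0856 F [-0.6 -0.2  0.1]
shift cm [ -1.05 -37.17   0.17] turn deg [-0.  -0.   0.2] dist 37.18 0.2
```

View pics/w2.png

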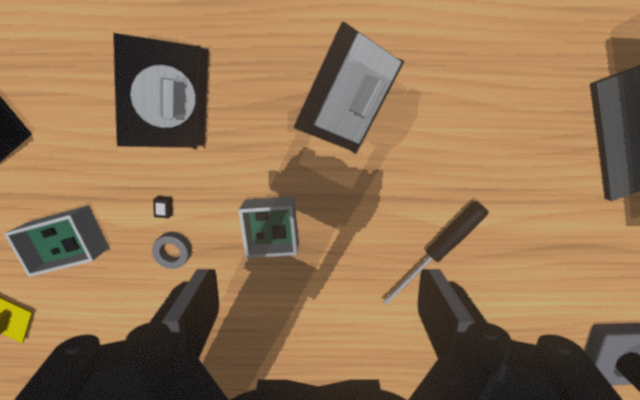

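>>> {"fn": "play_rows", "kwargs": {
  "motion": [
    [[-1,-1,-37,0,0,0,0],[-1,-1,-37,0,0,0,0],[-1,-1,-37,0,0,0,0],[-1,-1,-37,0,0,0,0],[-1,-1,-37,0,0,0,0],[-1,-1,-37,0,0,0,0],[-1,-1,-37,0,0,0,0],[-1,-1,-37,0,0,0,0]]
  ]
}}

```text
t: 3.22
tool_pos: [0.5503, 0.1676, 0.303]
tool_rot: [-3.141, -0.006, -0.003]
contact_force: [0.5, -0.2, 0.5]
opening: 0.0857
```

Run:
```python
from h import *
from station import ctrl
save("w3",ctrl.get_image("wrist"))
o=ctrl.get_obs();print(o["tool_pos"],o["q"].round(2))
```

```text
[0.55051891 0.16705958 0.30272989] [ 0.17 -0.1   1.64 -0.    1.59  1.73]
```

View pics/w3.png

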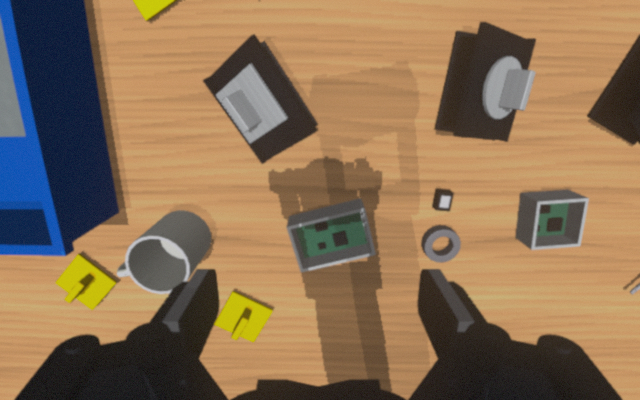

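Run:
```python
from h import *
a=load("w2")["color"][:,:,::-1]; b=load("w3")["color"][:,:,::-1]
def crop(im,x,y,w,h,f,n): 
    c=cv2.resize(im[y:y+h,x:x+w],None,fx=f,fy=f,interpolation=cv2.INTER_CUBIC)
    for i in range(0,w,10): cv2.putText(c,str(x+i),(i*f,8),0,.3,(0,0,255),1); cv2.line(c,(i*f,10),(i*f,14),(0,0,255),1)
    for i in range(0,h,10): cv2.putText(c,str(y+i),(0,i*f+4),0,.3,(0,0,255),1)
    return c
cv2.imwrite("pics/c_ob.png",crop(a,285,15,130,145,4,""))
cv2.imwrite("pics/c_sq.png",crop(b,195,30,130,140,4,""))
cv2.imwrite("pics/c_H2.png",crop(a,225,180,100,90,6,""))
cv2.imwrite("pics/c_H3.png",crop(b,280,190,100,90,6,""))
```

```text
(no output)
```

View pics/c_ob.png

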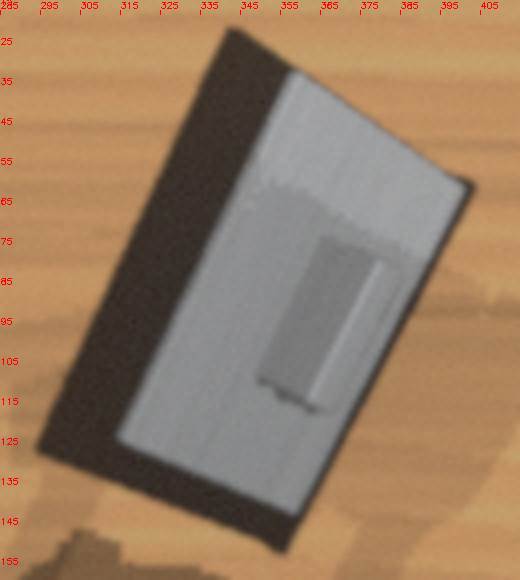

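View pics/c_sq.png

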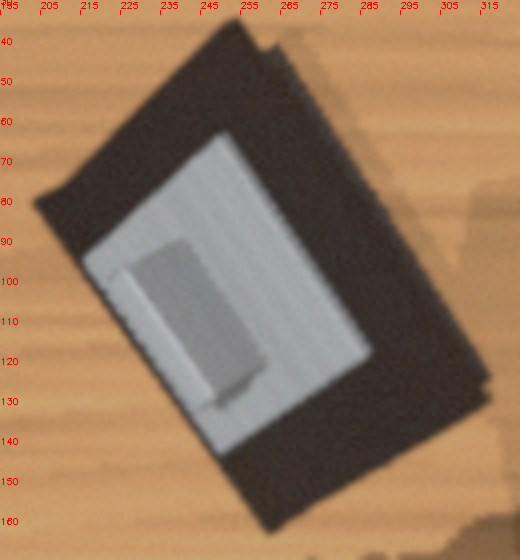

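View pics/c_H2.png

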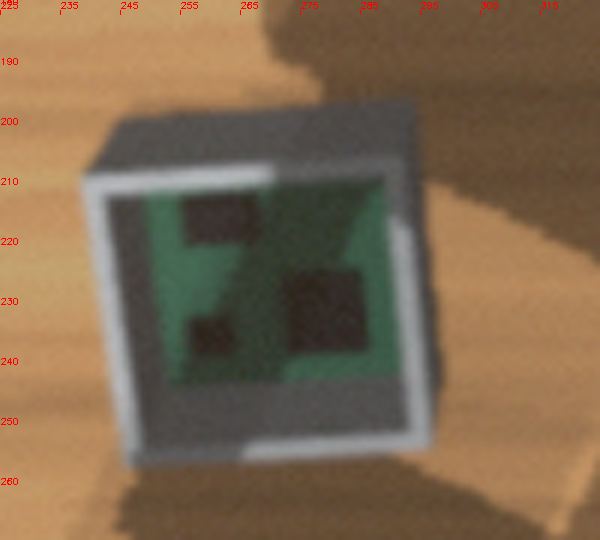

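View pics/c_H3.png

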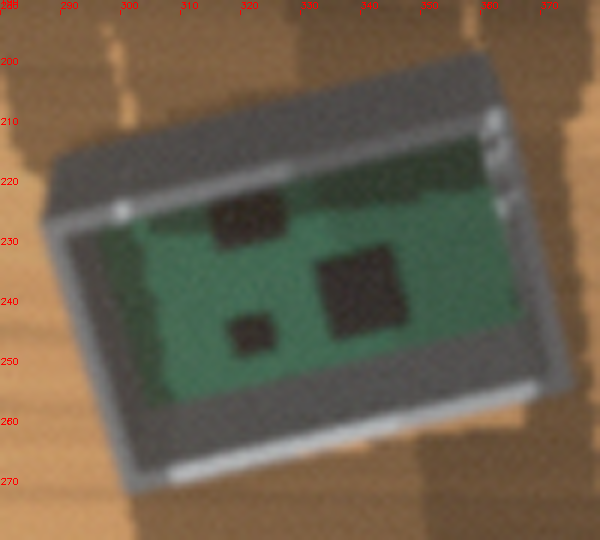

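Run:
```python
from h import *
a=load("w2")["color"][:,:,::-1]; b=load("w3")["color"][:,:,::-1]
def crop(im,x,y,w,h,f): 
    c=cv2.resize(im[y:y+h,x:x+w],None,fx=f,fy=f,interpolation=cv2.INTER_CUBIC)
    return c
cv2.imwrite("pics/c_Hx.png",np.hstack([crop(a,0,195,60+50,90,7//2+1)[:360],crop(b,505,180,95,90,4)]))
```

```text
(no output)
```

View pics/c_Hx.png

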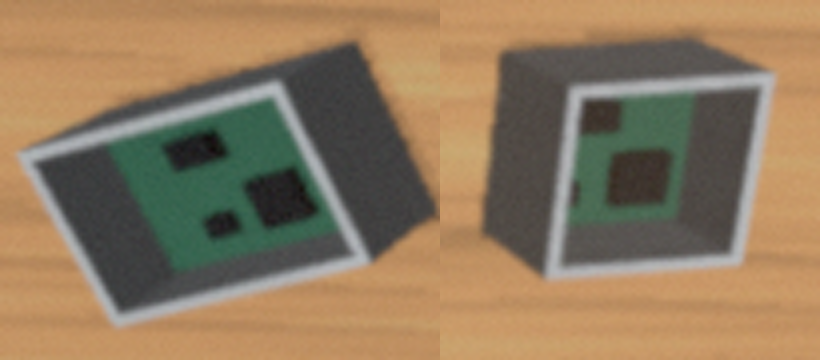

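```bash
cat > fit1.py <<'E'
from h import *
w2,w3,T=load("w2"),load("w3"),load("top1")
sh=-.4
# order: (-,-),(+,-),(+,+),(-,+) later matched by yaw init; image UL,UR,LR,LL (up=+x world,left=+y)
sq={"w2":[(238.8,209.5),(292.5,206.2),(297,254.5),(246.2,257.5)],"w3":[(537,201.25),(588.75,198),(580.5,246),(531.75,249.5)],
"top":[(541/3.8+235,312/3.8+130),(626/3.8+235,303/3.8+130),(636/3.8+235,386/3.8+130),(550/3.8+235,393/3.8+130)]}
ob={"w2":[(5,233),(70.75,215),(92.5,260.5),(28.75,276.75)],"w3":[(287.5,227),(364,208.7),(375.3,254.2),(302,271.7)],
"top":[(142/3.8+235,360/3.8+130),(266/3.8+235,326/3.8+130),(287/3.8+235,404/3.8+130),(164/3.8+235,441/3.8+130)]}
D={"w2":w2,"w3":w3,"top":T}
def fitH(obs,w,l,x0):
    # UL=(+x,+y), UR=(+x,-y), LR=(-x,-y), LL=(-x,+y)
    M=np.array([[1,1],[1,-1],[-1,-1],[-1,1]])*[w/2,l/2]
    for i in range(4):
        p,e=tri([(np.array(obs[k][i])+sh,D[k]) for k in("w2","w3")]); print("  tri",p.round(4),np.round(e,4))
    def f(v,full=False):
        P=np.c_[M@np.array([[np.cos(v[3]),np.sin(v[3])],[-np.sin(v[3]),np.cos(v[3])]])+v[:2],np.full(4,v[2])]
        r={k:proj(P,D[k])-np.array(obs[k])-sh for k in obs}
        return r if full else np.concatenate([(r[k]*(.5 if k=="top" else 1)).ravel() for k in r])
    s=least_squares(f,x0); print(s.x.round(4),"yaw",np.degrees(s.x[3]).round(2)); r=f(s.x,True); print({k:r[k].round(1).tolist() for k in r})
    return s.x
print("sqH");a=fitH(sq,.066,.066,[.467,-.141,.04,0.05])
print("obH");b=fitH(ob,.066,.1,[.444,.146,.04,0.25])
def fitL(pts,uv,d,n,p0,xdir):
    x=np.r_[np.array(xdir)/np.linalg.norm(xdir)*np.cos(.5585),np.sin(.5585)]
    z=-np.r_[np.array(xdir)/np.linalg.norm(xdir)*np.sin(.5585),-np.cos(.5585)]
    R0=R.from_matrix(np.c_[x,np.cross(z,x),z]); uv=np.array(uv)+sh
    def g(v): return R.from_rotvec(v[3:])*R0
    def f(v):
        Rm=g(v); lean=np.degrees(np.arccos(Rm.as_matrix()[2,2])); 
        yv=Rm.as_matrix()[2,1]
        return np.r_[(proj(Rm.apply(pts)+v[:3],d)-uv).ravel(),(lean-32)*1.,yv*50]
    s=least_squares(f,np.r_[p0,0,0,0]); Rm=g(s.x); m=Rm.as_matrix()
    print(n,"pos",s.x[:3].round(4),"lean",np.degrees(np.arccos(m[2,2])).round(2),"xhead",np.degrees(np.arctan2(m[1,0],m[0,0])).round(2)); print(f(s.x)[:-2].reshape(-1,2).round(1).tolist())
    return s.x[:3],Rm
def lp(l): 
    a,b=.033,l/2
    return np.array([[a,-b,.006],[-a,-b,.011],[-a,b,.011],[a,b,.006],[.005,-.02,.037],[.005,.02,.037],[.005,-.02,.011],[.005,.02,.011]])
L1=fitL(lp(.1),[(358.75,32.5),(402,61.75),(359.5,143.75),(314.5,124.5),(379.5,80),(362.5,116.25),(365.5,74.25),(349.5,109.5)],w2,"oblid",[.63,-.25,.05],(.48,.88))
L2=fitL(lp(.066),[(288,118),(250.25,143.75),(215.5,94.5),(251.25,62.75),(249.5,130),(227,97.5),(261.75,120),(240.75,89.5)],w3,"sqlid",[.6,.23,.05],(.55,-.83))
np.savez("pose1.npz",sqH=a,obH=b,obp=L1[0],obR=L1[1].as_matrix(),sqp=L2[0],sqR=L2[1].as_matrix())
E
python3 fit1.py
```

```text
sqH
  tri [ 0.4993 -0.1051  0.038 ] [0.0002 0.0002]
  tri [ 0.5041 -0.1711  0.0389] [0.0001 0.0001]
  tri [ 0.439  -0.1756  0.0397] [0.0001 0.0001]
  tri [ 0.4343 -0.1104  0.0396] [0.0001 0.0001]
[ 0.4691 -0.1406  0.0389  0.075 ] yaw 4.3
{'w2': [[-0.1, -0.1], [-0.1, -0.4], [0.3, 0.1], [-0.1, 0.3]], 'w3': [[0.5, 0.2], [0.0, -0.2], [-0.2, -0.1], [-0.6, 0.1]], 'top': [[0.5, -0.7], [0.4, -0.3], [0.5, 0.2], [0.6, 0.4]]}
obH
  tri [0.4654 0.2049 0.0394] [0.0002 0.0002]
  tri [0.4896 0.1103 0.0371] [0.0008 0.0008]
  tri [0.4278 0.0933 0.0392] [0.0001 0.0001]
  tri [0.4031 0.1875 0.0412] [0.0003 0.0003]
[0.4461 0.1493 0.0387 0.2596] yaw 14.87
{'w2': [[-0.3, 0.2], [-0.3, 0.2], [1.0, 0.3], [0.6, -0.1]], 'w3': [[-0.9, -0.2], [0.9, -1.1], [0.5, 0.4], [-1.2, 0.5]], 'top': [[-0.8, -0.3], [-0.4, -0.5], [-0.0, 0.7], [-1.0, 0.2]]}
oblid pos [ 0.6384 -0.2421  0.0387] lean 32.13 xhead 64.63
[[-0.8, 0.5], [0.1, 0.5], [0.4, -0.0], [0.0, 0.0], [1.3, -0.3], [-0.3, 0.1], [0.4, -0.3], [-1.0, -0.6]]
sqlid pos [0.6137 0.2382 0.0366] lean 32.14 xhead -56.72
[[0.2, -0.3], [-0.4, -0.5], [-0.1, 0.9], [0.5, 0.7], [-0.4, -0.3], [-1.1, -0.4], [1.0, 0.3], [0.3, -0.4]]
```

```bash
cat >> h.py <<'E'
def gR(m,s): # lid matrix -> tool R ; s=+1: tool x = +ly
    return R.from_matrix(np.c_[s*m[:,1],s*m[:,0],-m[:,2]])
E
python3 - <<'E'
from h import *
P=np.load("pose1.npz"); m=P["sqR"]; p=P["sqp"]+[0,0,.002]
plan(p+m@[0,0,.014+.11],gR(m,1)); print(p+m@[0,0,.124])
E
```

```text
t 3.27 q [ 0.17 -0.1   1.64 -0.    1.59  1.73] open 0.0856 F [ 0.4  0.2 -0.8]
shift cm [  2.6  -12.55  15.92] turn deg [-31.1   9.7 -32.4] dist 20.44 45.9
[0.57644952 0.29271345 0.14360988]
```

>>> {"fn": "play_rows", "kwargs": {
  "motion": [
    [[0,2.6,-12.5,6,-31,10,-32],[0,2.6,-12.5,10,-31,10,-32],[0,2.6,-12.5,15,-31,10,-32],[0,2.6,-12.5,16,-31,10,-32],[0,2.6,-12.5,16,-31,10,-32],[0,2.6,-12.5,16,-31,10,-32],[0,2.6,-12.5,16,-31,10,-32]]
  ]
}}

```text
t: 4.15
tool_pos: [0.5788, 0.2916, 0.1466]
tool_rot: [2.494, 0.732, 0.239]
contact_force: [-0.6, -0.1, 0.5]
opening: 0.0427
```

Run:
```python
from h import *
from station import ctrl
P=np.load("pose1.npz"); m=P["sqR"]; p=P["sqp"]+[0,0,.002]
save("w4",ctrl.get_image("wrist"))
plan(p+m@[0,0,.014+.11],gR(m,1))
c=load("w4")["color"][:,:,::-1]; cv2.imwrite("pics/w4c.png",cv2.resize(c[:300,160:480],None,fx=2.5,fy=2,interpolation=cv2.INTER_CUBIC))
```

```text
t 4.2 q [ 0.58  0.2   1.67 -0.58  1.3   1.75] open 0.0425 F [ 0.5 -0.5  0.3]
shift cm [-0.13 -0.32  0.12] turn deg [ 0.  -0.3 -0.8] dist 0.36 0.9
```

View pics/w4.png

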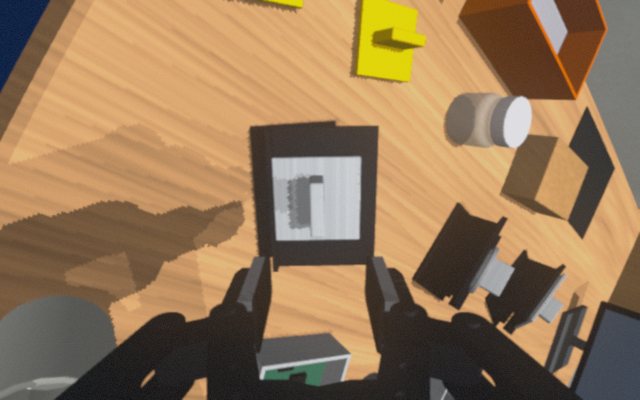

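Run:
```python
from h import *
c=load("w4")["color"][:,:,::-1]; cv2.imwrite("pics/w4c.png",cv2.resize(c[145:250,260:370],None,fx=6,fy=5.5,interpolation=cv2.INTER_CUBIC) if 0 else cv2.resize(c[148:248,262:372],None,fx=6,fy=6,interpolation=cv2.INTER_CUBIC))
```

```text
(no output)
```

View pics/w4c.png

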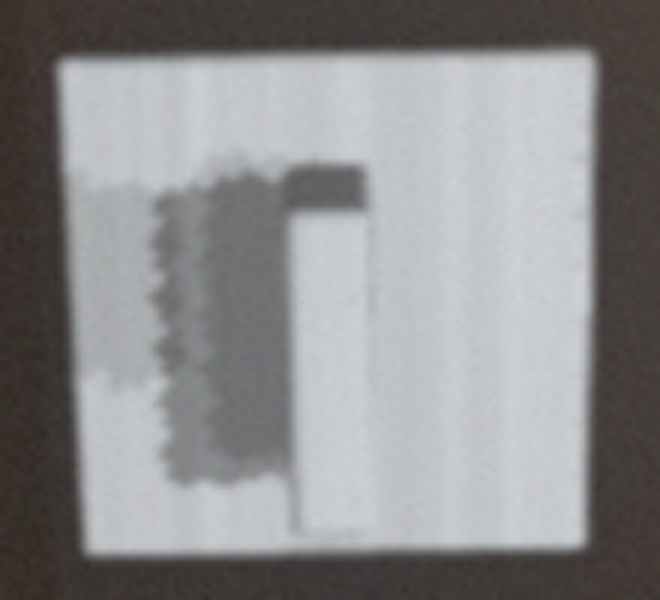

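```bash
cat > fit2.py <<'E'
from h import *
def fitpose(pts,uv,d,p0,R0,prior=True):
    uv=np.array(uv)
    def f(v):
        Rm=R.from_rotvec(v[3:])*R0; m=Rm.as_matrix(); lean=np.degrees(np.arccos(m[2,2]))
        return np.r_[(proj(Rm.apply(pts)+v[:3],d)-uv).ravel(),*( [(lean-32)*.5,m[2,1]*30] if prior else [])]
    s=least_squares(f,np.r_[p0,0,0,0]); Rm=R.from_rotvec(s.x[3:])*R0; m=Rm.as_matrix()
    print("pos",s.x[:3].round(4),"lean",np.degrees(np.arccos(m[2,2])).round(2),"xhead",np.degrees(np.arctan2(m[1,0],m[0,0])).round(2)); print(f(s.x)[:2*len(uv)].reshape(-1,2).round(1).tolist())
    return s.x[:3],m
E
python3 - <<'E'
from fit2 import *
P=dict(np.load("pose1.npz")); d=load("w4")
a=.033;pts=np.array([[-a,a,.011],[a,a,.011],[a,-a,.011],[-a,-a,.011],[-.005,.02,.037],[.005,.02,.037],[-.005,-.02,.037],[.005,-.02,.037],[-.005,.02,.011],[.005,.02,.011]])
uv=np.array([(58,62),(597,50),(587,548),(85,556),(290,210),(368,208),(298,532),(370,530),(285,165),(365,163)])/6+[262,148]-.42
for pr in(True,False): p,m=fitpose(pts,uv,d,P["sqp"],R.from_matrix(P["sqR"]),pr)
p,m=fitpose(pts,uv,d,P["sqp"],R.from_matrix(P["sqR"]),True)
P["sqp"],P["sqR"]=p,m; np.savez("pose2.npz",**P)
plan(p+m@[0,0,.014],gR(m,1))
E
```

```text
pos [0.6139 0.2353 0.0393] lean 31.8 xhead -56.55
[[0.3, 0.1], [-0.8, 0.4], [-0.6, -0.2], [0.4, 0.0], [-1.0, -0.2], [0.7, -0.2], [-0.9, 0.6], [1.1, 0.7], [0.5, -0.7], [0.4, -0.6]]
pos [0.6138 0.2353 0.0392] lean 31.77 xhead -56.53
[[0.3, 0.1], [-0.9, 0.4], [-0.6, -0.1], [0.4, 0.1], [-1.0, -0.3], [0.7, -0.2], [-0.9, 0.6], [1.1, 0.6], [0.5, -0.7], [0.4, -0.6]]
pos [0.6139 0.2353 0.0393] lean 31.8 xhead -56.55
[[0.3, 0.1], [-0.8, 0.4], [-0.6, -0.2], [0.4, 0.0], [-1.0, -0.2], [0.7, -0.2], [-0.9, 0.6], [1.1, 0.7], [0.5, -0.7], [0.4, -0.6]]
t 4.2 q [ 0.58  0.2   1.67 -0.58  1.3   1.75] open 0.0425 F [ 0.5 -0.5  0.3]
shift cm [-0.3  -0.06 11.2 ] turn deg [ 0.4 -1.7 -1. ] dist 11.2 2.0
```

>>> {"fn": "play_rows", "kwargs": {
  "motion": [
    [[0,-0.3,-0.1,5,0.4,-1.7,-1],[0,-0.3,-0.1,9.5,0.4,-1.7,-1],[0,-0.3,-0.1,11.1,0.4,-1.7,-1],[0,-0.3,-0.1,11.1,0.4,-1.7,-1],[1,-0.3,-0.1,11.1,0.4,-1.7,-1],[1,-0.3,-0.1,11.1,0.4,-1.7,-1],[1,-0.3,-0.1,11.1,0.4,-1.7,-1],[1,-0.3,-0.1,11.1,0.4,-1.7,-1],[1,-0.3,-0.1,11.1,0.4,-1.7,-1]]
  ],
  "newtons": 60
}}

```text
t: 5.32
tool_pos: [0.6102, 0.2431, 0.0534]
tool_rot: [2.491, 0.743, 0.196]
contact_force: [-2.3, 1.4, 5.8]
opening: 0.0085
```

Run:
```python
from h import *
from station import ctrl
P=np.load("pose2.npz")
save("w5",ctrl.get_image("wrist"))
o=ctrl.get_obs();plan(P["sqp"]+P["sqR"]@[0,0,.014],gR(P["sqR"],1))
```

```text
t 5.38 q [ 0.49  0.32  1.7  -0.61  1.16  1.74] open 0.0088 F [-2.6  2.   5.2]
shift cm [-0.09 -0.02  0.25] turn deg [-0.  -0.1  0. ] dist 0.26 0.1
```

View pics/w5.png

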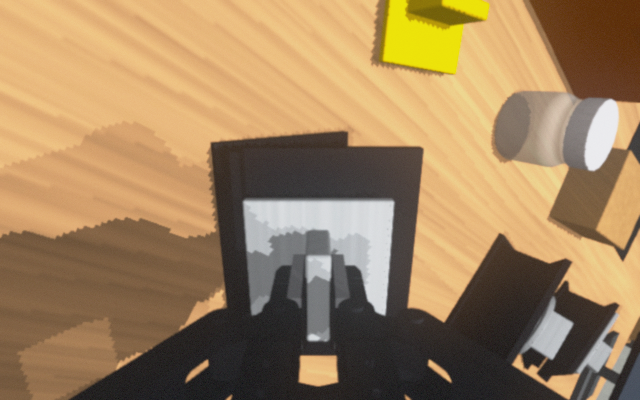

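Run:
```python
from h import *
P=np.load("pose2.npz")
plan([.53,.24,.25],down(np.radians(15)))
plan([.469,-.141,.22],down(np.radians(4.3)))
```

```text
t 5.38 q [ 0.49  0.32  1.7  -0.61  1.16  1.74] open 0.0088 F [-2.6  2.   5.2]
shift cm [ -7.12   6.82 -18.81] turn deg [31.6 -4.4 17.8] dist 21.24 36.5
t 5.38 q [ 0.49  0.32  1.7  -0.61  1.16  1.74] open 0.0088 F [-2.6  2.   5.2]
shift cm [-32.97  29.4   -0.94] turn deg [31.3 -7.3 28.2] dist 44.18 42.7
```

>>> {"fn": "play_rows", "kwargs": {
  "motion": [
    [[1,0,0,-3,0,0,0],[1,0,0,-8,0,0,0],[1,-4,4,-14,8,-1,4],[1,-7,7,-19,16,-2,9],[1,-7,7,-19,24,-4,15],[1,-33,29.4,-4,31.3,-7.3,28.2],[1,-33,29.4,-3,31.3,-7.3,28.2],[1,-33,29.4,-2,31.3,-7.3,28.2],[1,-33,29.4,-1,31.3,-7.3,28.2],[1,-33,29.4,-1,31.3,-7.3,28.2],[1,-33,29.4,-1,31.3,-7.3,28.2],[1,-33,29.4,-1,31.3,-7.3,28.2],[1,-33,29.4,-1,31.3,-7.3,28.2],[1,-33,29.4,-1,31.3,-7.3,28.2]]
  ]
}}

```text
t: 7.12
tool_pos: [0.4689, -0.1396, 0.2206]
tool_rot: [-3.138, -0.12, -0.001]
contact_force: [0.1, 0.9, -1.2]
opening: 0.009
```

Run:
```python
from h import *
from station import ctrl
save("w6",ctrl.get_image("wrist")); save("side6",ctrl.get_image("side")); save("top6",ctrl.get_image("top"))
plan([.469,-.141,.22],down(np.radians(4.3)))
```

```text
t 7.28 q [-0.44 -0.28  1.93  0.    1.48  1.05] open 0.0086 F [ 0.2 -0.1 -1.2]
shift cm [-0.01  0.14  0.08] turn deg [-0.  -0.1  0.1] dist 0.16 0.1
```

View pics/w6.png

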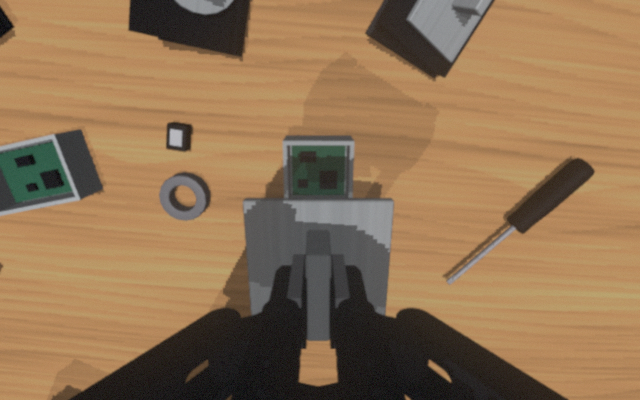

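View pics/side6.png

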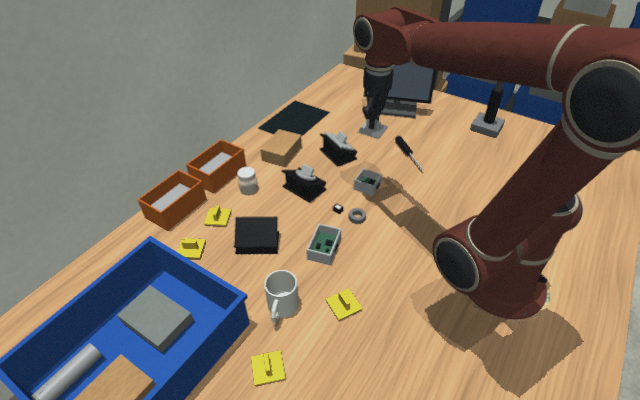

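Run:
```python
from h import *
c=load("w6")["color"][:,:,::-1]; x,y,w,h=235,125,170,140
cv2.imwrite("pics/w6c.png",cv2.resize(c[y:y+h,x:x+w],None,fx=4.5,fy=4.2857 if 0 else 4.5,interpolation=cv2.INTER_CUBIC)[:600])
d=load("w6"); Rt=R.from_rotvec([-3.138,-.12,-.001]); tp=np.array([.4689,-.1396,.2206])
ofs=np.array([-.0009,0,.0165]); m=Rt.as_matrix(); L=np.c_[m[:,1],m[:,0],-m[:,2]]; p=tp+m@ofs
a=.033
print(((proj(np.array([[-a,a,.011],[a,a,.011],[a,-a,.011],[-a,-a,.011],[-.005,.02,.011],[.005,.02,.011],[-.005,.02,.037],[.005,.02,.037],[-a,a,.006],[a,a,.006]])@L.T+p,d)+.39-[x,y])*4.5).round(0).tolist())
P=np.load("pose2.npz");v=P["sqH"]; M=np.array([[1,1],[1,-1],[-1,-1],[-1,1]])*a
Q=np.c_[M@np.array([[np.cos(v[3]),np.sin(v[3])],[-np.sin(v[3]),np.cos(v[3])]])+v[:2],np.full(4,.04)]
print(((proj(Q,d)+.39-[x,y])*4.5).round(0).tolist())
```

```text
[[31.0, 342.0], [701.0, 341.0], [661.0, 901.0], [73.0, 901.0], [317.0, 464.0], [416.0, 464.0], [306.0, 580.0], [423.0, 580.0], [41.0, 326.0], [692.0, 326.0]]
[[215.0, 72.0], [539.0, 73.0], [529.0, 378.0], [224.0, 378.0]]
```

View pics/w6c.png

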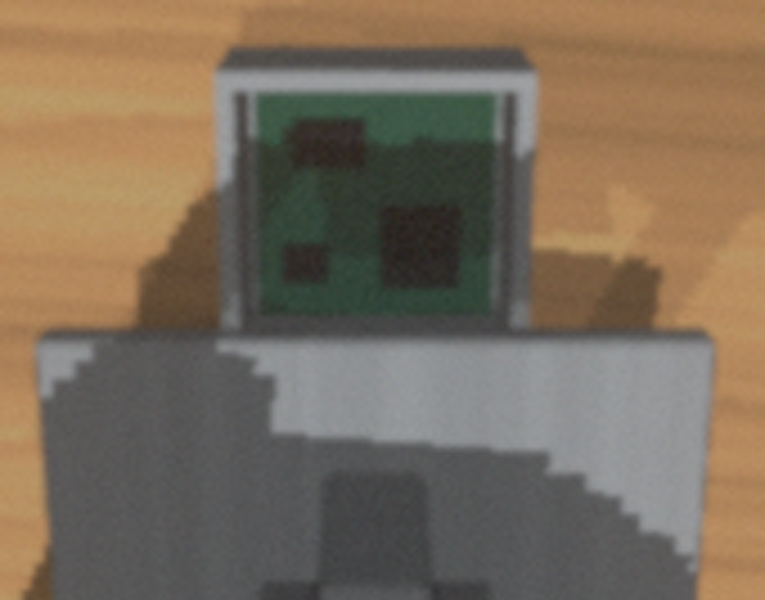

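>>> {"fn": "play_rows", "kwargs": {
  "motion": [
    [[1,0.2,0,5,0,0,0],[1,0.2,0,10,0,0,0],[1,0.2,0,14,0,0,0],[1,0.2,0,15.2,0,0,0],[1,0.2,0,15.2,0,0,0],[1,0.2,0,15.2,0,0,0]]
  ]
}}

```text
t: 8.02
tool_pos: [0.4728, -0.1399, 0.0711]
tool_rot: [3.138, 0.122, 0.007]
contact_force: [0.2, 0.1, -0.8]
opening: 0.0087
```

Run:
```python
from h import *
from station import ctrl
save("w7",ctrl.get_image("wrist")); save("side7",ctrl.get_image("side")); save("top7",ctrl.get_image("top"))
plan([.4706,-.1397,.0685],down(np.radians(4.3)))
c=load("w7")["color"][:,:,::-1]; x,y,w,h=235,165,170,130
cv2.imwrite("pics/w7c.png",cv2.resize(c[y:y+h,x:x+w],None,fx=4.5,fy=4.5,interpolation=cv2.INTER_CUBIC)[:600])
c=load("side7")["color"][:,:,::-1]; x,y,w,h=330,130,90,75
cv2.imwrite("pics/side7c.png",cv2.resize(c[y:y+h,x:x+w],None,fx=7,fy=7,interpolation=cv2.INTER_CUBIC)[:600])
c=load("top7")["color"][:,:,::-1]; x,y,w,h=350,180,90,75
cv2.imwrite("pics/top7c.png",cv2.resize(c[y:y+h,x:x+w],None,fx=7,fy=7,interpolation=cv2.INTER_CUBIC)[:600])
```

```text
t 8.18 q [-0.44 -0.11  2.05  0.    1.19  1.05] open 0.0087 F [-0.2 -0.5 -0.9]
shift cm [-0.17 -0.03  0.21] turn deg [ 0.1 -0.2  0.1] dist 0.28 0.3
```

View pics/w7c.png

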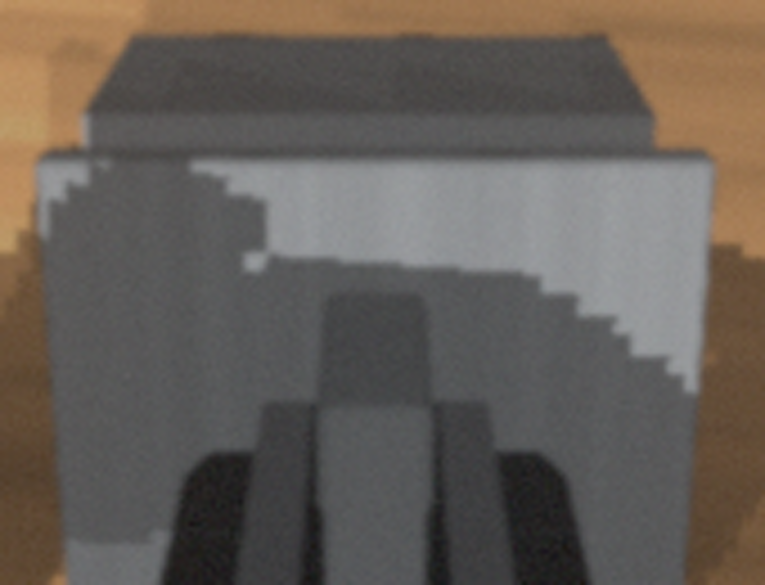

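View pics/side7c.png

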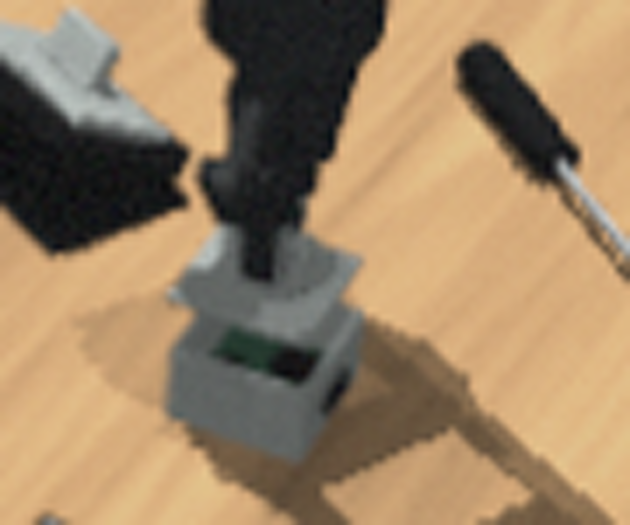

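View pics/top7c.png

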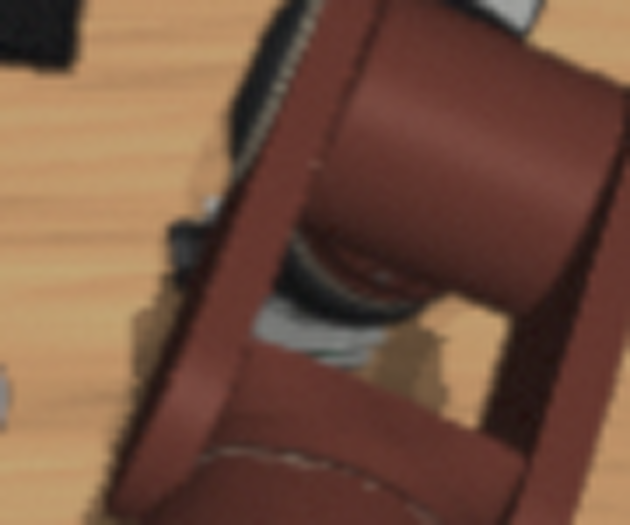

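```bash
cat > rel.py <<'E'
from fit2 import *
def lidfit(d,uv,hl,obs,side=1):
    """held lid: uv of UL,UR top-plate far corners, rib base far L,R ; level assumed; returns lid centre"""
    Rt=R.from_rotvec(obs["tool_rot"]); m=Rt.as_matrix()
    pts=np.array([[hl,-.033,-.011],[hl,.033,-.011],[.02,-.005,-.011],[.02,.005,-.011]])[:len(uv)] # tool-like axes
    w=np.array([1,1,.5,.5])[:len(uv)]
    f=lambda v:((proj((pts+[v[0],v[1],v[2]])@(Rt*R.from_rotvec([0,0,v[3]])).as_matrix().T+obs["tool_pos"],d)-uv)*w[:,None]).ravel()
    s=least_squares(f,[0,0,.0165,0]); print("lid in tool mm/deg",(s.x[:3]*1000).round(2),np.degrees(s.x[3]).round(2),"res",s.fun.reshape(-1,2).round(1).tolist()); return s.x
def hfit(d,uv,hl,hw,obs):
    """housing: far face corners rim L,R, bottom L,R ; z fixed"""
    Rt=R.from_rotvec(obs["tool_rot"]); h=np.arctan2(Rt.as_matrix()[1,0],Rt.as_matrix()[0,0])
    pts=np.array([[hl,hw,.04],[hl,-hw,.04],[hl,hw,0],[hl,-hw,0]])[:len(uv)]
    f=lambda v:(proj(R.from_euler("z",v[3]).apply(pts)+[v[0],v[1],v[2]],d)-uv).ravel()
    s=least_squares(f,np.r_[obs["tool_pos"][:2],0,h]); print("housing",s.x[:3].round(4),"head",np.degrees(s.x[3]).round(2),"res",s.fun.reshape(-1,2).round(1).tolist()); return s.x
def relate(L,H,obs):
    Rt=R.from_rotvec(obs["tool_rot"]); lw=obs["tool_pos"]+Rt.apply(L[:3])
    e=np.r_[H[:2],0]-np.r_[lw[:2],0]; print("move tool by mm",(Rt.inv().apply(e)*1000).round(2)," lid underside z",lw[2].round(4),"turn about tool z", np.degrees(-(H[3]-np.arctan2(Rt.as_matrix()[1,0],Rt.as_matrix()[0,0]))-L[3]).round(2))
E
python3 - <<'E'
from rel import *
from station import ctrl
o=ctrl.get_obs(); d=load("w7")
c=lambda a:np.array(a)/4.5+[235,165]-.39
L=lidfit(d,c([(40,158),(713,158),(325,297),(428,297)]),.033,o)
H=hfit(d,c([(88,115),(654,115),(135,37),(607,37)]),.033,.033,o); relate(L,H,o)
E
```

```text
lid in tool mm/deg [ 0.    1.02 14.86] 0.02 res [[-0.3, 0.7], [0.3, 0.7], [0.2, -1.4], [-0.2, -1.4]]
housing [ 0.4685 -0.1406 -0.0028] head 4.4 res [[-0.2, 0.1], [0.1, 0.1], [0.3, -0.1], [-0.2, -0.1]]
move tool by mm [-3.93 -0.61 -0.02]  lid underside z 0.0558 turn about tool z 0.01
```

Run:
```python
from rel import *
from station import ctrl
o=ctrl.get_obs(); d=load("w7")
c=lambda a:np.array(a)/4.5+[235,165]-.39
Rt=R.from_rotvec(o["tool_rot"])
pts=np.array([[.033,-.033,-.011],[.033,.033,-.011],[.02,-.005,-.011],[.02,.005,-.011],[.02,-.005,-.037],[.02,.005,-.037],[.033,-.033,-.006],[.033,.033,-.006]])
uv=c([(40,161),(713,161),(325,297),(428,297),(319,405),(431,405),(44,149),(708,149)])
def f(v): return (proj((Rt*R.from_rotvec([0,v[4],v[3]])).apply(pts)+o["tool_pos"]+Rt.apply(v[:3]),d)-uv).ravel()
for fix in (0,1):
    s=least_squares(lambda v:np.r_[f(v),v[4]*1000*fix],[0,0,.0165,0,0]); print((s.x[:3]*1000).round(2),np.degrees(s.x[3:]).round(2),s.fun[:16].reshape(-1,2).round(1).tolist())
```

```text
[-0.28  0.95 12.76] [ 0.04 -1.34] [[-1.0, 1.0], [0.7, 1.0], [0.1, -1.3], [-0.4, -1.3], [-0.6, -0.2], [1.1, -0.1], [0.4, 0.4], [-0.4, 0.5]]
[-0.14  0.95 14.03] [ 0.04 -0.01] [[-0.7, 0.9], [0.5, 0.9], [0.2, -1.8], [-0.4, -1.8], [-0.5, 0.6], [1.0, 0.6], [0.6, 0.1], [-0.7, 0.2]]
```

Run:
```python
from rel import *
from station import ctrl
o=ctrl.get_obs(); d=load("side7"); Rt=R.from_rotvec(o["tool_rot"])
print(o["tool_pos"])
a=.033
img=d["color"][:,:,::-1].copy(); x,y,w,h=340,155,50,50;k=12
im=cv2.resize(img[y:y+h,x:x+w],None,fx=k,fy=k,interpolation=cv2.INTER_CUBIC)
def draw(P,col):
    q=((proj(P,d)+.5-[x,y])*k-.5).round().astype(int); cv2.polylines(im,[q.reshape(-1,1,2)],True,col,1)
sq=np.array([[a,a],[a,-a],[-a,-a],[-a,a]])
L=Rt.apply(np.c_[sq,np.full(4,-.011)])+o["tool_pos"]+Rt.apply([-.0005,0,.0155])
draw(L,(0,0,255))
v=[.469,-.14,.04,np.radians(4.35)]
draw(R.from_euler("z",v[3]).apply(np.c_[sq,np.zeros(4)])+v[:3],(0,255,0))
cv2.imwrite("pics/s7o.png",im)
```

```text
[ 0.47235696 -0.13991176  0.0706458 ]
```

View pics/s7o.png

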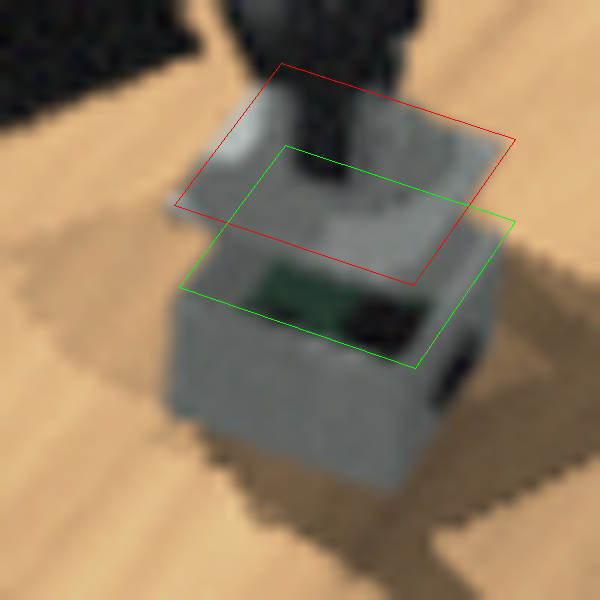

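>>> {"fn": "play_rows", "kwargs": {
  "motion": [
    [[1,-0.32,-0.06,0,0,0,0],[1,-0.32,-0.06,0.7,0,0,0],[1,-0.32,-0.06,1.2,0,0,0],[1,-0.32,-0.06,1.5,0,0,0],[1,-0.32,-0.06,1.7,0,0,0],[1,-0.32,-0.06,1.7,0,0,0]]
  ]
}}

```text
t: 8.93
tool_pos: [0.4691, -0.1395, 0.0534]
tool_rot: [3.139, 0.121, 0.005]
contact_force: [0.6, 0.3, -0.8]
opening: 0.0091
```

Run:
```python
from h import *
from station import ctrl
save("w8",ctrl.get_image("wrist")); save("side8",ctrl.get_image("side"))
plan([.4692,-.1393,.0495],down(np.radians(4.3)))
c=load("w8")["color"][:,:,::-1]; x,y,w,h=235,165,170,130
cv2.imwrite("pics/w8c.png",cv2.resize(c[y:y+h,x:x+w],None,fx=4.5,fy=4.5,interpolation=cv2.INTER_CUBIC)[:600])
c=load("side8")["color"][:,:,::-1]; x,y,w,h=340,155,50,50
cv2.imwrite("pics/side8c.png",cv2.resize(c[y:y+h,x:x+w],None,fx=9,fy=9,interpolation=cv2.INTER_CUBIC)[:600])
```

```text
t 9.03 q [-0.44 -0.09  2.07  0.    1.16  1.05] open 0.009 F [-0.3 -1.  -1.6]
shift cm [-0.01 -0.04  0.42] turn deg [ 0.1 -0.2  0.1] dist 0.43 0.3
```

View pics/w8c.png

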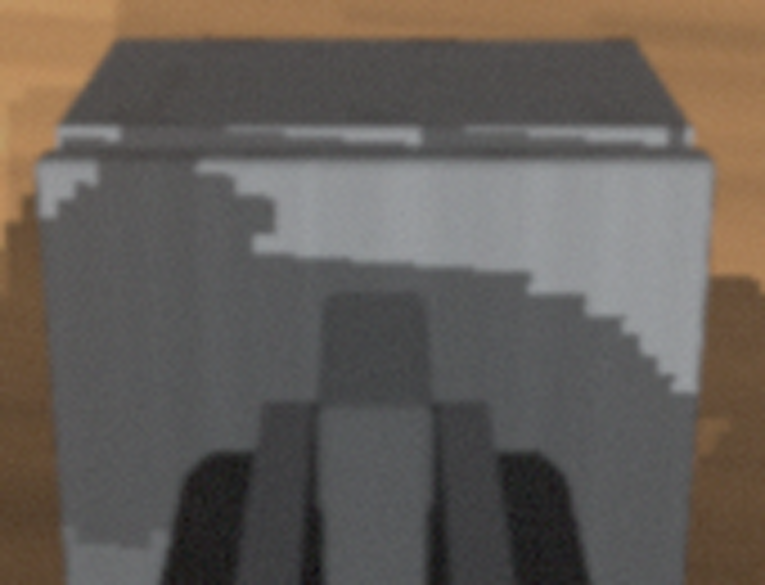

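View pics/side8c.png

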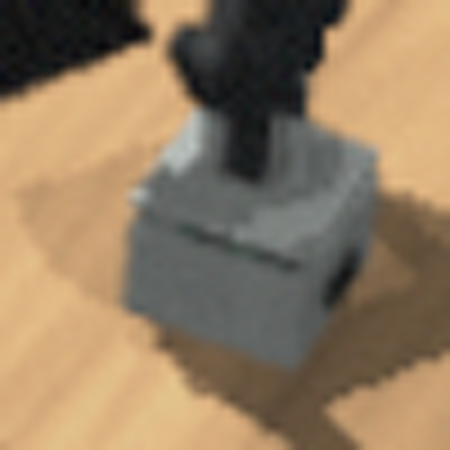

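Run:
```python
from rel import *
from station import ctrl
o=ctrl.get_obs(); d=load("w8")
c=lambda a:np.array(a)/4.5+[235,165]-.39
L=lidfit(d,c([(40,161),(713,161),(325,297),(428,297)]),.033,o)
H=hfit(d,c([(58,125),(693,125),(117,38),(636,38)]),.033,.033,o); relate(L,H,o)
```

```text
lid in tool mm/deg [-0.94  0.85 15.72] 0.03 res [[-0.2, 0.6], [0.2, 0.6], [0.2, -1.1], [-0.2, -1.1]]
housing [ 0.4693 -0.1405 -0.001 ] head 4.39 res [[0.0, 0.2], [0.3, 0.2], [0.1, -0.2], [-0.5, -0.2]]
move tool by mm [ 0.79 -0.03  0.  ]  lid underside z 0.038 turn about tool z 0.02
```

>>> {"fn": "play_rows", "kwargs": {
  "motion": [
    [[1,0.04,0,0.1,0,0,0],[1,0.04,0,0.25,0,0,0],[1,0.04,0,0.4,0,0,0],[1,0.04,0,0.5,0,0,0],[1,0.04,0,0.5,0,0,0]]
  ]
}}

```text
t: 9.65
tool_pos: [0.4696, -0.1396, 0.0485]
tool_rot: [3.138, 0.121, 0.006]
contact_force: [0.9, -0.8, -0.5]
opening: 0.0084
```

Run:
```python
from h import *
from station import ctrl
save("w9",ctrl.get_image("wrist")); save("side9",ctrl.get_image("side"))
plan([.4692,-.1393,.0495],down(np.radians(4.3)))
c=load("w9")["color"][:,:,::-1]; x,y,w,h=235,165,170,130
cv2.imwrite("pics/w9c.png",cv2.resize(c[y:y+h,x:x+w],None,fx=4.5,fy=4.5,interpolation=cv2.INTER_CUBIC)[:600])
c=load("side9")["color"][:,:,::-1]; x,y,w,h=340,155,50,50
cv2.imwrite("pics/side9c.png",cv2.resize(c[y:y+h,x:x+w],None,fx=9,fy=9,interpolation=cv2.INTER_CUBIC)[:600])
```

```text
t 9.75 q [-0.44 -0.08  2.07  0.    1.15  1.05] open 0.0089 F [-0.3  0.8 -1.1]
shift cm [-0.05 -0.03 -0.08] turn deg [ 0.1 -0.2  0.1] dist 0.1 0.3
```

View pics/w9c.png

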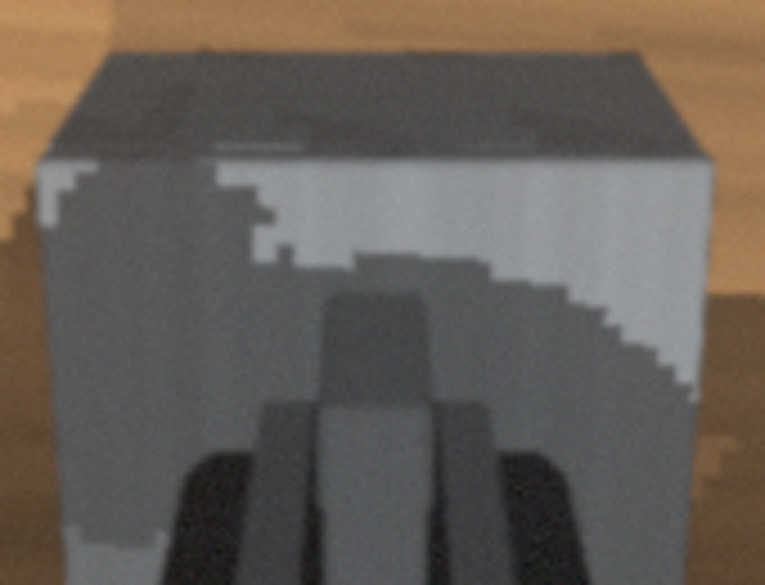

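View pics/side9c.png

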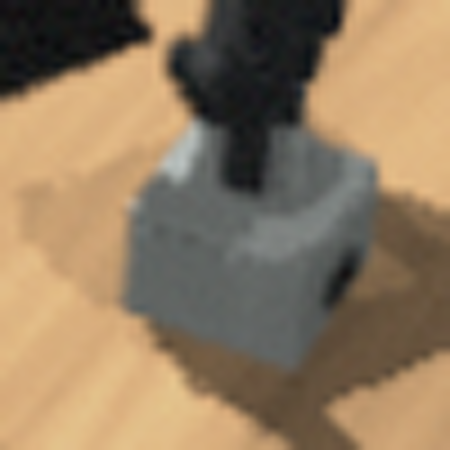

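>>> {"fn": "play_rows", "kwargs": {
  "motion": [
    [[1,0,0,0.1,0,0,0],[1,0,0,0.2,0,0,0],[1,0,0,0.2,0,0,0]]
  ]
}}

```text
t: 10.12
tool_pos: [0.4698, -0.1397, 0.0471]
tool_rot: [3.138, 0.121, 0.006]
contact_force: [0.0, 0.5, 3.3]
opening: 0.0091
```

Contact is starting; I'll press a touch more, then release.

>>> {"fn": "play_rows", "kwargs": {
  "motion": [
    [[1,0,0,0.15,0,0,0],[1,0,0,0.2,0,0,0]]
  ]
}}

```text
t: 10.38
tool_pos: [0.47, -0.1397, 0.0469]
tool_rot: [3.139, 0.122, 0.004]
contact_force: [-5.5, 3.3, 14.3]
opening: 0.0089
```

Run:
```python
from h import *
from station import ctrl
print(ctrl.get_obs()["contact_force"],ctrl.get_obs()["tool_pos"])
```

```text
[-5.50231455  3.32764997 14.31789088] [ 0.47004825 -0.13968105  0.04686997]
```

>>> {"fn": "play_rows", "kwargs": {
  "motion": [
    [[0.3,0,0,0,0,0,0],[0.3,0,0,0,0,0,0],[0.3,0,0,0,0,0,0],[0,0,0,-4,0,0,0],[0,0,0,-9,0,0,0],[0,0,0,-13,0,0,0],[0,0,0,-13,0,0,0]]
  ]
}}

```text
t: 11.25
tool_pos: [0.4719, -0.1407, 0.1811]
tool_rot: [3.135, 0.122, 0.016]
contact_force: [-0.3, -0.9, -0.9]
opening: 0.0425
```

Run:
```python
from h import *
from station import ctrl
save("w10",ctrl.get_image("wrist")); save("side10",ctrl.get_image("side"))
P=np.load("pose1.npz"); m=P["obR"]; p=P["obp"]+[0,0,.0015]
plan(p+m@[0,0,.014+.11],gR(m,-1)); print(p+m@[0,0,.124])
c=load("w10")["color"][:,:,::-1]; x,y,w,h=240,190,160,120
cv2.imwrite("pics/w10c.png",cv2.resize(c[y:y+h,x:x+w],None,fx=5,fy=5,interpolation=cv2.INTER_CUBIC)[:600])
c=load("side10")["color"][:,:,::-1]; x,y,w,h=340,155,50,50
cv2.imwrite("pics/side10c.png",cv2.resize(c[y:y+h,x:x+w],None,fx=9,fy=9,interpolation=cv2.INTER_CUBIC)[:600])
```

```text
t 11.35 q [-0.44 -0.24  1.98  0.    1.4   1.05] open 0.0426 F [ 0.2 -0.2 -0.9]
shift cm [12.69 17.22  3.18] turn deg [31.3  8.5 29.2] dist 21.63 43.6
[ 0.60951028 -0.30140716  0.14516539]
```

View pics/w10c.png

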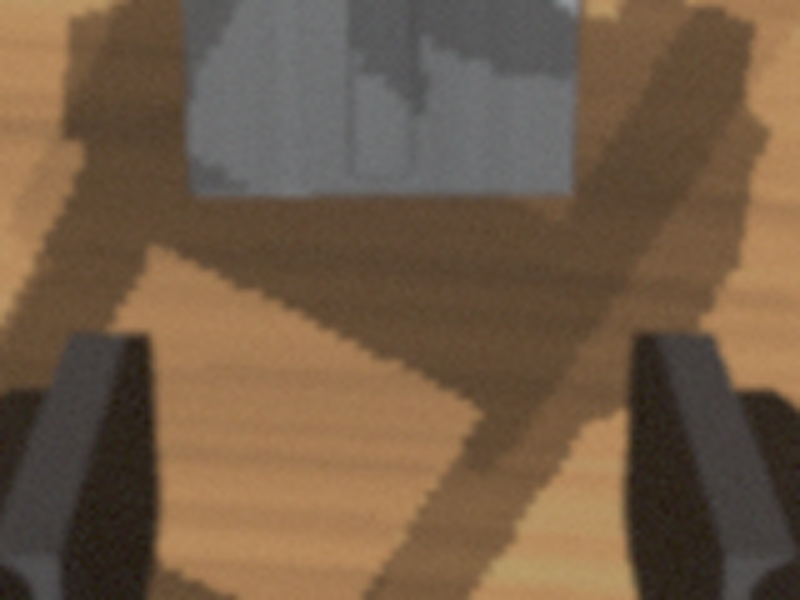

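View pics/side10c.png

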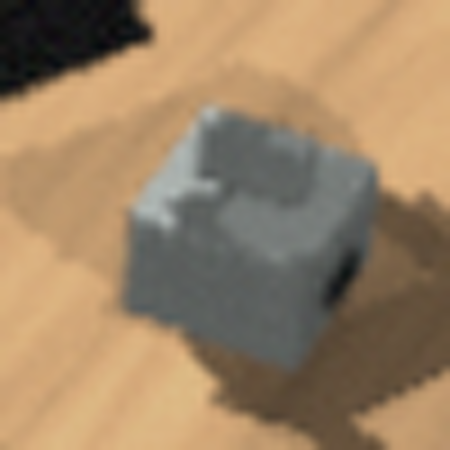

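>>> {"fn": "play_rows", "kwargs": {
  "motion": [
    [[0,4,6,-2,6,2,6],[0,8,12,-2,14,4,13],[0,12.7,17.2,1,31.3,8.5,29.2],[0,12.7,17.2,3.2,31.3,8.5,29.2],[0,12.7,17.2,3.2,31.3,8.5,29.2],[0,12.7,17.2,3.2,31.3,8.5,29.2],[0,12.7,17.2,3.2,31.3,8.5,29.2],[0,12.7,17.2,3.2,31.3,8.5,29.2]]
  ]
}}

```text
t: 12.35
tool_pos: [0.6103, -0.3005, 0.1475]
tool_rot: [-2.529, 0.569, -0.174]
contact_force: [0.5, -0.1, -0.3]
opening: 0.0429
```

Run:
```python
from h import *
from station import ctrl
save("w11",ctrl.get_image("wrist"))
P=np.load("pose1.npz"); m=P["obR"]; p=P["obp"]+[0,0,.0015]
plan(p+m@[0,0,.014+.11],gR(m,-1))
```

```text
t 12.4 q [-0.78  0.31  1.53  0.53  1.5   1.14] open 0.043 F [ 0.1 -0.7  0.5]
shift cm [-0.03  0.2   0.11] turn deg [ 0.1 -0.1  0.1] dist 0.23 0.2
```

View pics/w11.png

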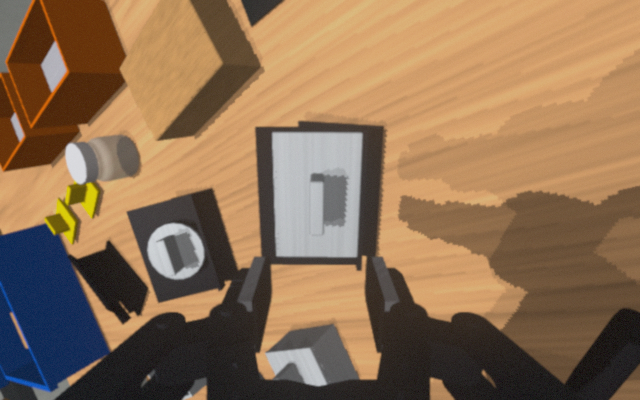

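Run:
```python
from h import *
c=load("w11")["color"][:,:,::-1]; cv2.imwrite("pics/w11c.png",cv2.resize(c[122:266,260:372],None,fx=4,fy=4,interpolation=cv2.INTER_CUBIC))
```

```text
(no output)
```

View pics/w11c.png

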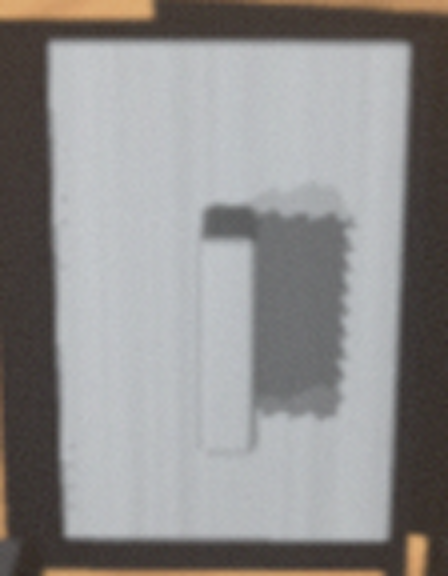

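Run:
```python
from fit2 import *
P=dict(np.load("pose2.npz")); d=load("w11")
a=.033;b=.05;pts=np.array([[a,-b,.011],[-a,-b,.011],[-a,b,.011],[a,b,.011],[.005,-.02,.037],[-.005,-.02,.037],[.005,.02,.037],[-.005,.02,.037],[.005,-.02,.011],[-.005,-.02,.011]])
uv=np.array([(47,40),(411,41),(390,540),(64,541),(203,238),(254,238),(205,451),(252,451),(204,205),(254,207)])/4+[260,122]-.37
p,m=fitpose(pts,uv,d,P["obp"],R.from_matrix(P["obR"]),False)
p,m=fitpose(pts,uv,d,P["obp"],R.from_matrix(P["obR"]),True)
P["obp"],P["obR"]=p,m; np.savez("pose3.npz",**P)
plan(p+m@[0,0,.014],gR(m,-1))
```

```text
pos [ 0.6389 -0.2401  0.0404] lean 32.39 xhead 64.5
[[0.3, 0.5], [-0.3, 0.5], [-0.2, 0.0], [0.3, -0.3], [-0.8, -0.4], [1.1, -0.3], [-1.1, 0.6], [1.0, 0.6], [-0.5, -0.4], [0.3, -0.9]]
pos [ 0.6389 -0.2401  0.0405] lean 32.33 xhead 64.52
[[0.3, 0.5], [-0.3, 0.5], [-0.1, 0.0], [0.4, -0.3], [-0.9, -0.4], [1.0, -0.3], [-1.2, 0.6], [1.0, 0.6], [-0.5, -0.4], [0.3, -0.9]]
t 12.4 q [-0.78  0.31  1.53  0.53  1.5   1.14] open 0.043 F [ 0.1 -0.7  0.5]
shift cm [-0.08  0.   11.2 ] turn deg [ 0.3 -0.7  0.2] dist 11.2 0.8
```

>>> {"fn": "play_rows", "kwargs": {
  "motion": [
    [[0,-0.1,-0.05,5,0.3,-0.7,0.2],[0,-0.1,-0.05,9.5,0.3,-0.7,0.2],[0,-0.1,-0.05,11.1,0.3,-0.7,0.2],[0,-0.1,-0.05,11.1,0.3,-0.7,0.2],[1,-0.1,-0.05,11.1,0.3,-0.7,0.2],[1,-0.1,-0.05,11.1,0.3,-0.7,0.2],[1,-0.1,-0.05,11.1,0.3,-0.7,0.2],[1,-0.1,-0.05,11.1,0.3,-0.7,0.2]]
  ],
  "newtons": 60
}}

```text
t: 13.4
tool_pos: [0.6368, -0.2483, 0.0562]
tool_rot: [-2.523, 0.567, -0.164]
contact_force: [-0.9, -0.4, 6.4]
opening: 0.0086
```

Run:
```python
from h import *
from station import ctrl
P=np.load("pose3.npz")
plan(P["obp"]+P["obR"]@[0,0,.014],gR(P["obR"],-1))
plan([.56,-.20,.25],down(np.radians(-10)))
plan([.447,.1495,.20],down(np.radians(14.9)))
```

```text
t 13.4 q [-0.7   0.41  1.59  0.56  1.35  1.13] open 0.0086 F [-0.9 -0.4  6.4]
shift cm [-0.15  0.14  0.37] turn deg [-0.  -0.3  0.1] dist 0.42 0.3
t 13.4 q [-0.7   0.41  1.59  0.56  1.35  1.13] open 0.0086 F [-0.9 -0.4  6.4]
shift cm [ -9.01 -11.28 -15.79] turn deg [-32.2  -4.3 -14.9] dist 21.4 35.7
t 13.4 q [-0.7   0.41  1.59  0.56  1.35  1.13] open 0.0086 F [-0.9 -0.4  6.4]
shift cm [-34.18 -31.21   2.76] turn deg [-31.  -11.3 -39.1] dist 46.36 51.2
```

Run:
```python
from h import *
plan([.52,-.13,.25],down(np.radians(15)))
plan([.447,.1495,.20],down(np.radians(104.9)))
```

```text
t 13.4 q [-0.7   0.41  1.59  0.56  1.35  1.13] open 0.0086 F [-0.9 -0.4  6.4]
shift cm [-15.62 -15.18 -13.32] turn deg [-31.  -11.4 -39.2] dist 25.54 51.3
t 13.4 q [-0.7   0.41  1.59  0.56  1.35  1.13] open 0.0086 F [-0.9 -0.4  6.4]
shift cm [-34.18 -31.21   2.76] turn deg [ -17.   -36.5 -126. ] dist 46.36 132.3
```

>>> {"fn": "play_rows", "kwargs": {
  "motion": [
    [[1,0,0,-3,0,0,0],[1,0,0,-8,0,0,0],[1,-5,-5,-13,-7,-2,-8],[1,-9,-11,-16,-14,-4,-15],[1,-16,-17,-14,-30,-12,-39],[1,-16,-17,-14,-30,-12,-39],[1,-16,-17,-14,-30,-12,-39],[1,-16,-17,-14,-30,-12,-39],[1,-16,-17,-14,-30,-12,-39]]
  ]
}}

```text
t: 14.52
tool_pos: [0.5214, -0.1184, 0.2648]
tool_rot: [-3.095, -0.403, 0.013]
contact_force: [-0.7, -0.7, -1.8]
opening: 0.0086
```

Run:
```python
from h import *
plan([.52,-.13,.25],down(np.radians(15)))
plan([.447,.1495,.20],down(np.radians(104.9)))
```

```text
t 14.53 q [-0.37 -0.17  1.77  0.01  1.56  0.94] open 0.0086 F [-0.7 -0.7 -1.8]
shift cm [-0.42  1.12  1.46] turn deg [-1.2  0.3 -0.2] dist 1.88 1.3
t 14.53 q [-0.37 -0.17  1.77  0.01  1.56  0.94] open 0.0086 F [-0.7 -0.7 -1.8]
shift cm [ -0.29 -27.66   7.07] turn deg [ -1.2  -0.7 -90.1] dist 28.55 90.1
```

>>> {"fn": "play_rows", "kwargs": {
  "motion": [
    [[1,-0.3,-7,0,-1,-0.7,-20],[1,-0.3,-14,0,-1,-0.7,-40],[1,-0.3,-21,2,-1,-0.7,-60],[1,-0.3,-27.7,7,-1.2,-0.7,-90],[1,-0.3,-27.7,7,-1.2,-0.7,-90],[1,-0.3,-27.7,7,-1.2,-0.7,-90],[1,-0.3,-27.7,7,-1.2,-0.7,-90],[1,-0.3,-27.7,7,-1.2,-0.7,-90],[1,-0.3,-27.7,7,-1.2,-0.7,-90],[1,-0.3,-27.7,7,-1.2,-0.7,-90],[1,-0.3,-27.7,7,-1.2,-0.7,-90]]
  ]
}}

```text
t: 15.9
tool_pos: [0.447, 0.1492, 0.2002]
tool_rot: [-1.919, -2.486, 0.001]
contact_force: [0.3, -0.4, -0.4]
opening: 0.0083
```

Run:
```python
from h import *
from station import ctrl
save("w12",ctrl.get_image("wrist"))
plan([.447,.1495,.20],down(np.radians(104.9)))
```

```text
t 15.95 q [ 0.16 -0.31  1.99  0.    1.46 -0.09] open 0.009 F [ 0.5 -0.1 -0.7]
shift cm [0.01 0.01 0.04] turn deg [-0.1 -0.  -0.2] dist 0.04 0.2
```

View pics/w12.png

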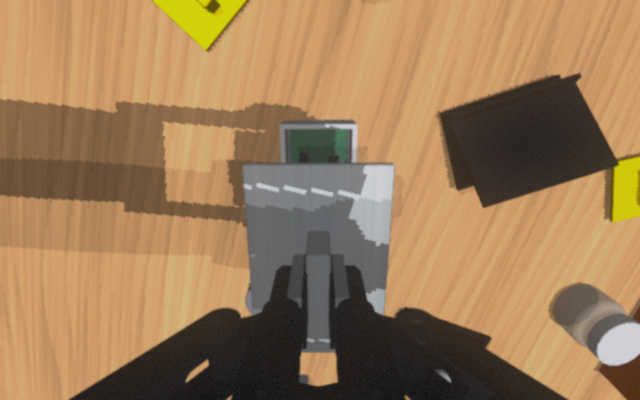

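>>> {"fn": "play_rows", "kwargs": {
  "motion": [
    [[1,0.15,-0.05,5,0,0,0],[1,0.15,-0.05,10,0,0,0],[1,0.15,-0.05,13,0,0,0],[1,0.15,-0.05,13.2,0,0,0],[1,0.15,-0.05,13.2,0,0,0],[1,0.15,-0.05,13.2,0,0,0]]
  ]
}}

```text
t: 16.7
tool_pos: [0.4476, 0.151, 0.0706]
tool_rot: [1.918, 2.486, 0.004]
contact_force: [-0.6, -0.5, -0.8]
opening: 0.0086
```

Run:
```python
from h import *
from station import ctrl
save("w13",ctrl.get_image("wrist")); save("side13",ctrl.get_image("side"))
plan([.447,.1495,.20],down(np.radians(104.9)))
c=load("w13")["color"][:,:,::-1]; x,y,w,h=235,115,170,130
cv2.imwrite("pics/w13c.png",cv2.resize(c[y:y+h,x:x+w],None,fx=4.5,fy=4.5,interpolation=cv2.INTER_CUBIC)[:600])
c=load("side13")["color"][:,:,::-1]; x,y,w,h=290,205,70,70
cv2.imwrite("pics/side13c.png",cv2.resize(c[y:y+h,x:x+w],None,fx=8,fy=8,interpolation=cv2.INTER_CUBIC)[:600])
```

```text
t 16.8 q [ 0.17 -0.16  2.1   0.    1.2  -0.09] open 0.0088 F [-0.2 -0.5 -1.2]
shift cm [ -0.13  -0.03 -12.99] turn deg [ 0.1 -0.  -0.2] dist 12.99 0.2
```

View pics/w13c.png

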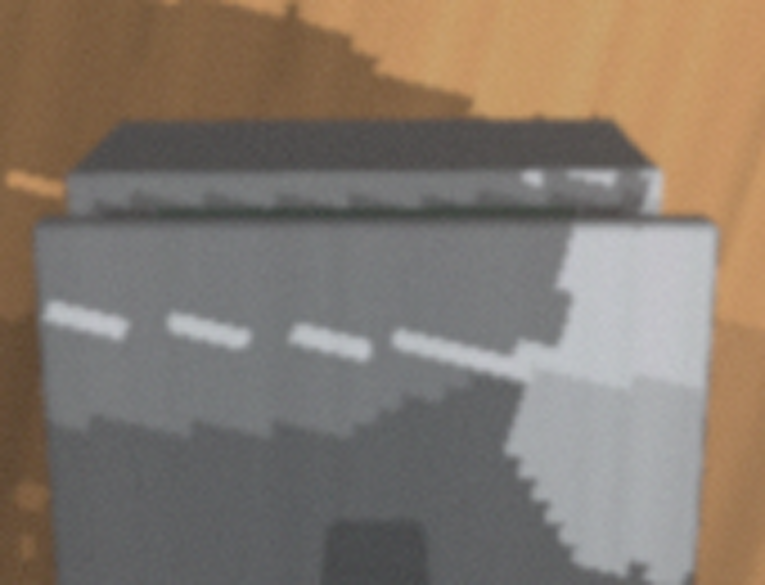

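View pics/side13c.png

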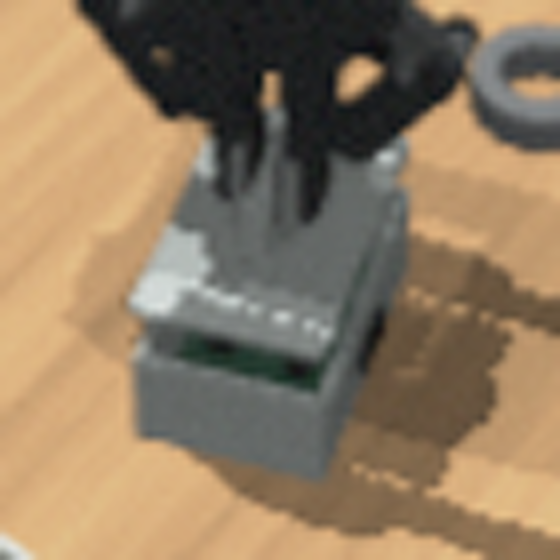

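Run:
```python
from rel import *
from station import ctrl
o=ctrl.get_obs(); d=load("w13")
c=lambda a:np.array(a)/4.5+[235,115]-.39
L=lidfit(d,c([(37,223),(719,223),(326,521),(428,521)]),.05,o)
H=hfit(d,c([(70,170),(659,169),(128,122),(612,121)]),.05,.033,o); relate(L,H,o)
```

```text
lid in tool mm/deg [-2.05 -0.26 17.6 ] 0.07 res [[-0.4, 0.4], [0.3, 0.4], [0.3, -0.8], [-0.2, -0.8]]
housing [ 0.4464  0.1491 -0.003 ] head 104.73 res [[0.6, 0.4], [0.4, 0.4], [-0.6, -0.5], [-0.6, -0.5]]
move tool by mm [ 0.42 -1.07 -0.  ]  lid underside z 0.0525 turn about tool z -0.1
```

>>> {"fn": "play_rows", "kwargs": {
  "motion": [
    [[1,0.04,-0.12,0,0,0,0],[1,0.04,-0.12,0.6,0,0,0],[1,0.04,-0.12,1.0,0,0,0],[1,0.04,-0.12,1.3,0,0,0],[1,0.04,-0.12,1.3,0,0,0]]
  ]
}}

```text
t: 17.42
tool_pos: [0.4456, 0.151, 0.0565]
tool_rot: [1.919, 2.487, 0.002]
contact_force: [-0.2, -0.8, -0.5]
opening: 0.0084
```

Run:
```python
from h import *
from station import ctrl
save("w14",ctrl.get_image("wrist")); save("side14",ctrl.get_image("side"))
c=load("w14")["color"][:,:,::-1]; x,y,w,h=235,115,170,130
cv2.imwrite("pics/w14c.png",cv2.resize(c[y:y+h,x:x+w],None,fx=4.5,fy=4.5,interpolation=cv2.INTER_CUBIC)[:600])
c=load("side14")["color"][:,:,::-1]; x,y,w,h=290,205,70,70
cv2.imwrite("pics/side14c.png",cv2.resize(c[y:y+h,x:x+w],None,fx=8,fy=8,interpolation=cv2.INTER_CUBIC)[:600])
```

```text
(no output)
```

View pics/w14c.png

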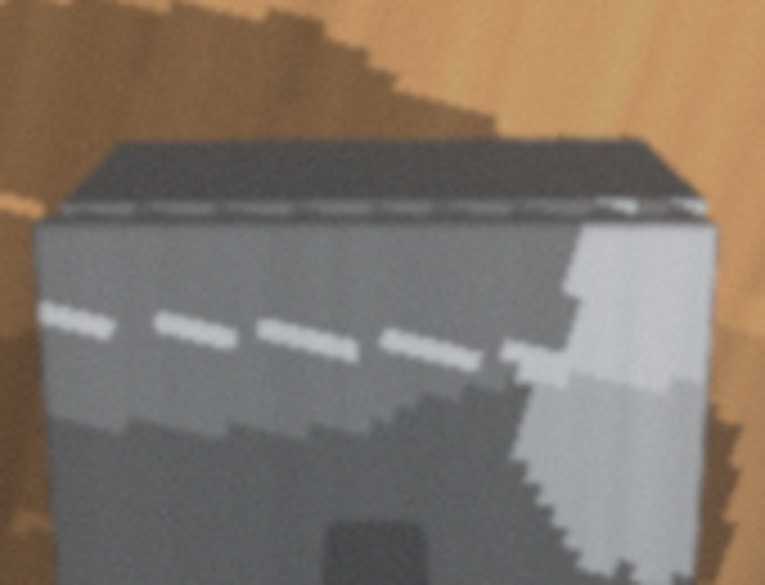

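View pics/side14c.png

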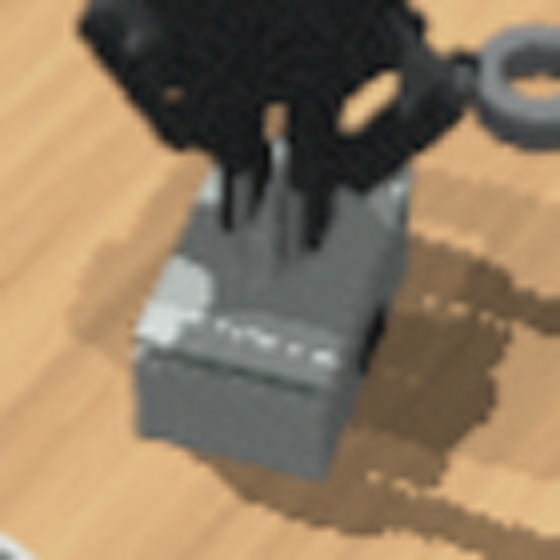

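Run:
```python
from rel import *
from station import ctrl
o=ctrl.get_obs(); d=load("w14")
c=lambda a:np.array(a)/4.5+[235,115]-.39
L=lidfit(d,c([(37,223),(719,223),(326,521),(428,521)]),.05,o)
H=hfit(d,c([(62,205),(709,204),(122,142),(640,141)]),.05,.033,o); relate(L,H,o); print(o["tool_pos"])
```

```text
lid in tool mm/deg [-1.91 -1.08 18.54] 0.04 res [[-0.4, 0.4], [0.3, 0.4], [0.3, -0.8], [-0.2, -0.8]]
housing [ 0.4462  0.1491 -0.0005] head 104.76 res [[0.0, -0.0], [-0.5, -0.1], [-0.1, 0.0], [0.7, 0.1]]
move tool by mm [-0.02  0.77  0.  ]  lid underside z 0.0385 turn about tool z -0.1
[0.44600696 0.15101154 0.05704504]
```

>>> {"fn": "play_rows", "kwargs": {
  "motion": [
    [[1,0,0.07,0,0,0,-0.1],[1,0,0.07,0.2,0,0,-0.1],[1,0,0.07,0.4,0,0,-0.1],[1,0,0.07,0.5,0,0,-0.1],[1,0,0.07,0.5,0,0,-0.1]]
  ]
}}

```text
t: 18.15
tool_pos: [0.4466, 0.1512, 0.0519]
tool_rot: [1.916, 2.488, 0.003]
contact_force: [-0.7, -0.5, -1.3]
opening: 0.0087
```

Run:
```python
from h import *
from station import ctrl
save("w15",ctrl.get_image("wrist")); save("side15",ctrl.get_image("side"))
print(ctrl.get_obs()["contact_force"],ctrl.get_obs()["tool_pos"])
c=load("w15")["color"][:,:,::-1]; x,y,w,h=235,115,170,130
a=cv2.resize(c[y:y+h,x:x+w],None,fx=2.5,fy=2.5,interpolation=cv2.INTER_CUBIC)
c=load("side15")["color"][:,:,::-1]; x,y,w,h=290,205,70,65
b=cv2.resize(c[y:y+h,x:x+w],None,fx=5,fy=5,interpolation=cv2.INTER_CUBIC)
cv2.imwrite("pics/c15.png",np.hstack([a,b]))
```

```text
[-0.40030129  0.07837249 -2.09826142] [0.44669444 0.15123694 0.05205873]
```

View pics/c15.png

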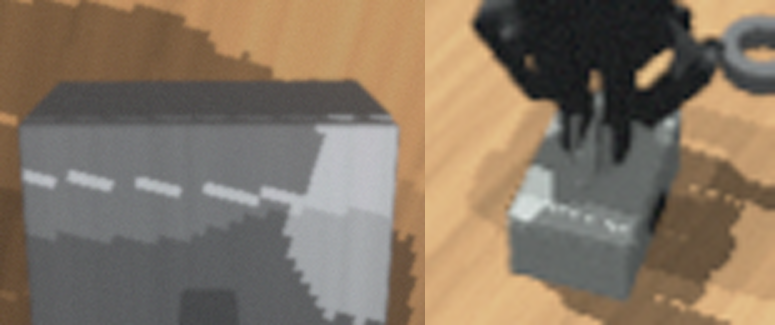

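>>> {"fn": "play_rows", "kwargs": {
  "motion": [
    [[1,0,0,0.15,0,0,0],[1,0,0,0.25,0,0,0],[1,0,0,0.25,0,0,0]]
  ]
}}

```text
t: 18.62
tool_pos: [0.4469, 0.1513, 0.0501]
tool_rot: [1.916, 2.488, 0.003]
contact_force: [-0.5, 0.4, 4.8]
opening: 0.0084
```

>>> {"fn": "play_rows", "kwargs": {
  "motion": [
    [[1,0,0,0.15,0,0,0],[1,0,0,0.25,0,0,0]]
  ]
}}

```text
t: 18.88
tool_pos: [0.447, 0.1513, 0.05]
tool_rot: [-1.916, -2.489, -0.0]
contact_force: [-12.2, -2.2, 22.8]
opening: 0.0086
```

Run:
```python
from h import *
from station import ctrl
save("w16",ctrl.get_image("wrist")); save("side16",ctrl.get_image("side"))
print(ctrl.get_obs()["contact_force"],ctrl.get_obs()["tool_pos"])
c=load("w16")["color"][:,:,::-1]; x,y,w,h=235,115,170,130
a=cv2.resize(c[y:y+h,x:x+w],None,fx=2.5,fy=2.5,interpolation=cv2.INTER_CUBIC)
c=load("side16")["color"][:,:,::-1]; x,y,w,h=290,205,70,65
b=cv2.resize(c[y:y+h,x:x+w],None,fx=5,fy=5,interpolation=cv2.INTER_CUBIC)
cv2.imwrite("pics/c16.png",np.hstack([a,b]))
```

```text
[-10.57206007  -2.22763302  19.04889772] [0.44699173 0.15131923 0.05006592]
```

View pics/c16.png

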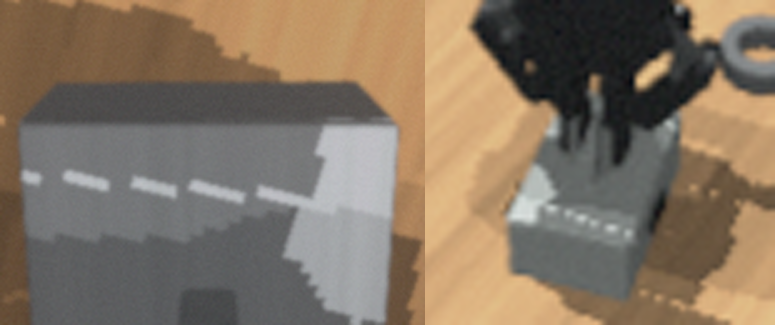

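>>> {"fn": "play_rows", "kwargs": {
  "motion": [
    [[1,0,0,-0.05,0,0,0],[0.3,0,0,-0.05,0,0,0],[0.3,0,0,-0.05,0,0,0],[0.3,0,0,-0.05,0,0,0],[0,0,0,-4,0,0,0],[0,0,0,-9,0,0,0],[0,-4,0,-13,0,0,0],[0,-10,0,-18,0,0,0],[0,-10,0,-18,0,0,0],[0,-10,0,-18,0,0,0]]
  ]
}}

```text
t: 20.23
tool_pos: [0.4728, 0.0543, 0.2302]
tool_rot: [1.918, 2.488, 0.002]
contact_force: [-0.3, -0.7, -0.8]
opening: 0.0424
```

Run:
```python
from h import *
from station import ctrl
for n in("wrist","side","top"): save(n+"17",ctrl.get_image(n))
print(ctrl.get_obs()["t"],ctrl.get_obs()["contact_force"],ctrl.get_obs()["tool_pos"])
c=load("side17")["color"][:,:,::-1]; x,y,w,h=290,145,105,130
b=cv2.resize(c[y:y+h,x:x+w],None,fx=4.6,fy=4.6,interpolation=cv2.INTER_CUBIC)
cv2.imwrite("pics/c17.png",b)
```

```text
20.375 [-0.11891692  1.12428626 -0.08406607] [0.47135255 0.05554208 0.22781362]
```

View pics/c17.png

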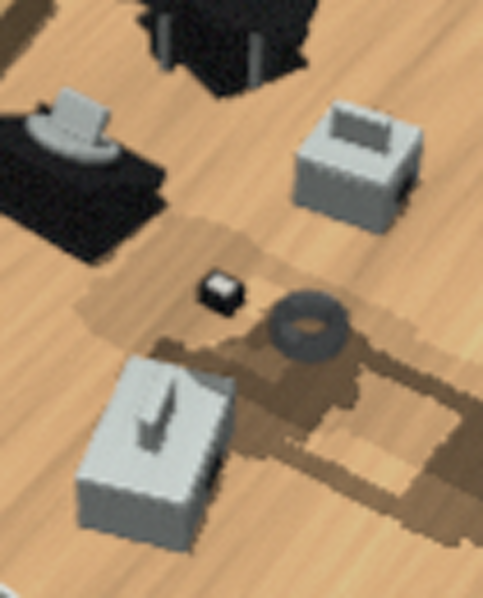

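View pics/wrist17.png

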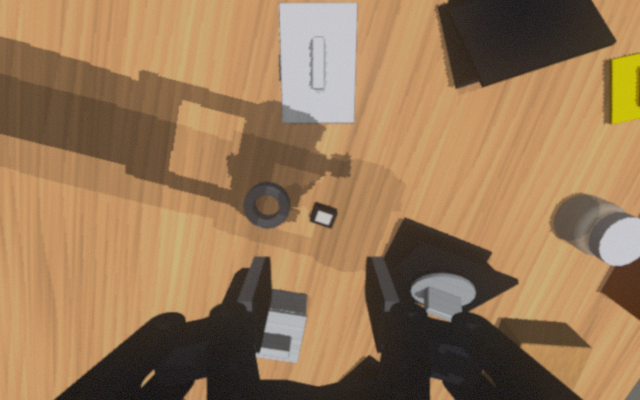

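View pics/side17.png

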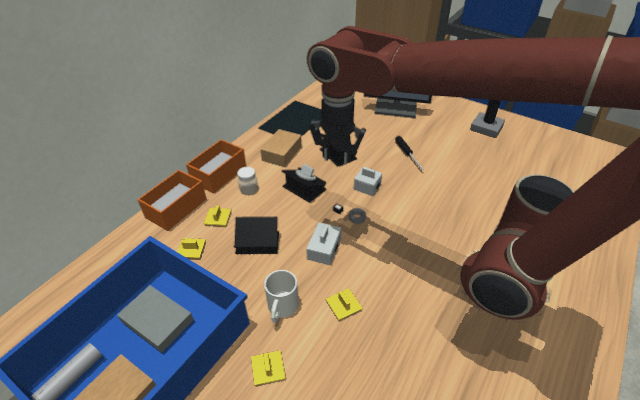

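>>> {"fn": "play_rows", "kwargs": {
  "motion": [
    [[0,0.5,8,0,0,0,0],[0,0.5,8,0,0,0,0],[0,0.5,8,0,0,0,0],[0,0.5,8,0,0,0,0]]
  ]
}}

```text
t: 20.88
tool_pos: [0.5463, 0.0815, 0.2265]
tool_rot: [-1.911, -2.487, 0.005]
contact_force: [0.3, 0.1, 0.3]
opening: 0.0425
```

Run:
```python
from h import *
from station import ctrl
save("w18",ctrl.get_image("wrist")); print(ctrl.get_obs()["tool_pos"],ctrl.get_obs()["t"])
```

```text
[0.54642094 0.08124945 0.22699557] 20.925
```

>>> {"fn": "play_rows", "kwargs": {
  "motion": [
    [[0,-14,-4,-2,0,0,0],[0,-28,-10,-2,0,0,0],[0,-28,-10,-2,0,0,0],[0,-28,-10,-2,0,0,0],[0,-28,-10,-2,0,0,0],[0,-28,-10,-2,0,0,0],[0,-28,-10,-2,0,0,0],[0,-28,-10,-2,0,0,0]]
  ]
}}

```text
t: 21.92
tool_pos: [0.5219, -0.2138, 0.2469]
tool_rot: [-1.91, -2.489, 0.003]
contact_force: [0.1, -0.4, 1.0]
opening: 0.0429
```

Run:
```python
from h import *
from station import ctrl
save("w19",ctrl.get_image("wrist")); print(ctrl.get_obs()["tool_pos"],ctrl.get_obs()["t"])
```

```text
[ 0.52201492 -0.21372787  0.24685386] 21.975
```

>>> {"fn": "play_rows", "kwargs": {
  "motion": [
    [[0,3,-12,0,0,0,0],[0,3,-12,0,0,0,0],[0,3,-12,0,0,0,0],[0,3,-12,0,0,0,0],[0,3,-12,0,0,0,0]]
  ]
}}

```text
t: 22.6
tool_pos: [0.3994, -0.2157, 0.2479]
tool_rot: [-1.908, -2.491, 0.003]
contact_force: [-1.0, -0.1, -0.0]
opening: 0.0429
```

Run:
```python
from h import *
from station import ctrl
save("w20",ctrl.get_image("wrist")); print(ctrl.get_obs()["tool_pos"],ctrl.get_obs()["t"])
ims=[load(n)["color"][:,:,::-1] for n in("wrist17","w18","w19","w20")]
cv2.imwrite("pics/m.png",cv2.resize(np.vstack([np.hstack(ims[:2]),np.hstack(ims[2:])]),(800,500)))
```

```text
[ 0.39936571 -0.21579661  0.24774571] 22.65
```

View pics/m.png

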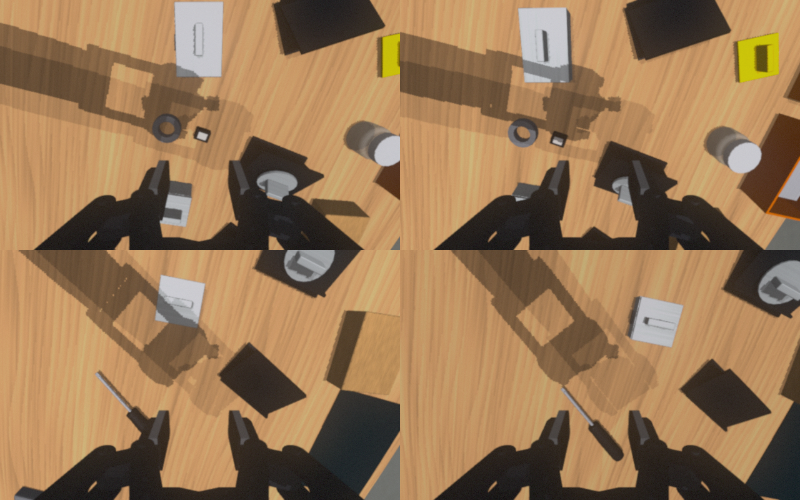

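Run:
```python
from h import *
def cr(n,x,y,w,h,f): return cv2.resize(load(n)["color"][y:y+h,x:x+w,::-1],None,fx=f,fy=f,interpolation=cv2.INTER_CUBIC)
cv2.imwrite("pics/v1.png",np.hstack([cr("wrist17",270,0,96,130,4),cr("w18",180,5,96,130,4)]))
cv2.imwrite("pics/v2.png",np.hstack([cr("w19",240,30,100,100,4),cr("w20",360,65,100,100,4)]))
```

```text
(no output)
```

View pics/v1.png

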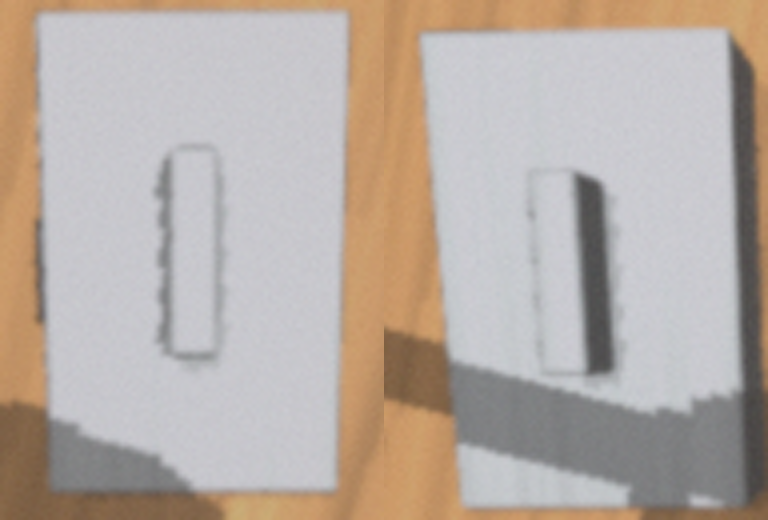

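View pics/v2.png

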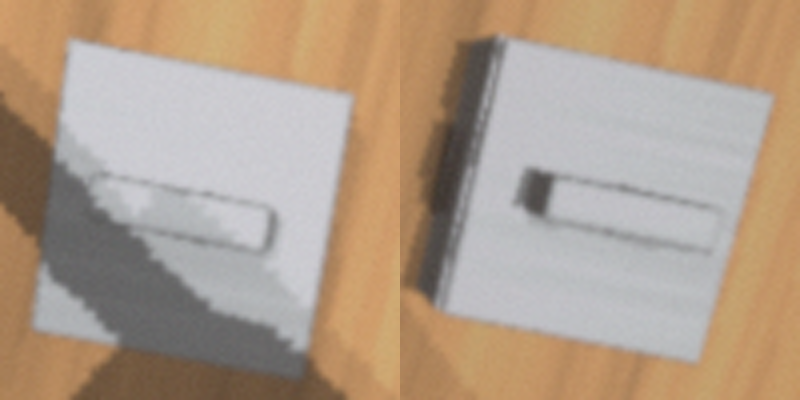

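Run:
```python
from h import *
def go(n1,a,o1,n2,b,o2):
    d1,d2=load(n1),load(n2); P=[]
    for u,v in zip(a,b):
        p,e=tri([(np.array(u)/4+o1-.37,d1),(np.array(v)/4+o2-.37,d2)]); P.append(p); print(p.round(4),np.round(e,4))
    P=np.array(P); print("mean",P.mean(0).round(4),"sides",[np.linalg.norm(P[i]-P[i-1]).round(4) for i in range(4)])
print("oblong");go("wrist17",[(38,12),(349,12),(337,491),(50,492)],[270,0],"w18",[(37,32),(343,29),(361,504),(78,507)],[180,5])
print("square");go("w19",[(69,38),(354,95),(302,378),(33,328)],[240,30],"w20",[(104,38),(374,95),(298,361),(45,312)],[360,65])
for n,h in (("wrist17",0),("w20",1)):
    pass
```

```text
oblong
[0.4026 0.1897 0.0433] [0.0001 0.0001]
[0.4659 0.2058 0.0456] [0.0001 0.0001]
[0.4912 0.1104 0.045 ] [0.0003 0.0003]
[0.4277 0.0931 0.0432] [0.0001 0.0001]
mean [0.4468 0.1498 0.0443] sides [np.float64(0.0998), np.float64(0.0653), np.float64(0.0987), np.float64(0.0659)]
square
[ 0.4348 -0.1104  0.0433] [0.0003 0.0003]
[ 0.5007 -0.1055  0.0434] [0.0001 0.0001]
[ 0.5056 -0.1703  0.0437] [0. 0.]
[ 0.4404 -0.1752  0.0455] [0. 0.]
mean [ 0.4704 -0.1404  0.044 ] sides [np.float64(0.0651), np.float64(0.0661), np.float64(0.065), np.float64(0.0653)]
```

Run:
```python
from station import ctrl
print(ctrl.get_obs()["t"],ctrl.finish_job())
```

```text
the job is handed in; nothing more can be done
22.65 None
```

Both lids are on their matching housings and the job is handed in at 22.65 s of the 56 s allowed. I gripped each silver lid by its rib square to its slope. I levelled it, aligned it over its housing with the wrist camera and pressed until the contact force rose: about 14 N for the square lid and 23 N for the oblong one.

**Height checks:** the last two-view measurements put the lid tops at about 44.3 mm (oblong) and 44.0 mm (square). That is 5 mm above the rims as I measured them with the same camera, which is what a fully seated lid should give. The corners of each lid agree within about 2 mm, which is about the accuracy of this measurement.

**Position checks:** the lid centres agree with the measured housing centres to about 1 mm. The pictures show no gap at either rim, apart from a thin bright line along the square lid's near (robot-side) edge. I take it to be about 1 mm of side play.

**Rest of the bench:** both housings stand upright, the round lid is still on its stand, and I saw no bystander moved.

**Disagreements:** the wrist camera's readings were off by about 1 mm sideways and 1–3 mm in depth. I aligned each lid to its housing within the same picture to cancel this.

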